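# Charge the bench polisher with ceramic chips and start it

### The job

Using the scoop, transfer at least four of the six ceramic chips from the blue tray into the polisher's bowl, leaving none on the bench and never touching a chip with the gripper. Stand the scoop upright on its mat again and let go of it, then pull the polisher's knob straight up to its stop, hold it there a moment and let it spring back. Leave the other things on the bench where they are.

Things in the scene. Friction and masses are not known exactly. Their poses are not given: they have to be found in the camera images.
- scoop: aluminium scoop, black handle, 180 g, starts upright on its mat. Flat pan: x -48 to +53 mm, 84 mm wide at the mouth, 74 at the back; floor 3 mm (lip 2 mm), side walls 3 mm thick, sloping from 0 at the lip to 40 mm high at the back; back wall 42 mm high; open front. Origin: mid underside of the pan; x out of the mouth, y left, z up
- scoop_grip (a point): grip point in the handle, (-77, 0, 82) mm from the scoop's origin, same axes. The handle is a flat-sided straight bar, 16 mm thick (along y), 26 mm deep, 100 mm long, rising from (x -47, z 30) mm at the back wall, leaning backwards 30 degrees from upright, to its end at (x -97, z 117) mm. Grip across the 16 mm
- scoop_lip (a point): middle of the scoop's front lip, at its underside: (53, 0, 0) mm from the scoop's origin
- mat: black rubber mat fixed to the bench, 210 x 130 x 3 mm (x by y by height), on which the scoop stands. Origin: middle of its underside, on the bench
- tray: narrow blue plastic tray fixed to the bench, outside 340 (x) x 112 (y) x 42 mm high, walls and floor 6 mm thick (floor top 6 mm above the bench), but the near end rises to 80 mm (sides too, x -170 to -120) around an inner slope from the floor at x -115 to z 69 at x -164. Origin: middle of its underside; x runs along it, away from the robot. Chips start in its near half (x -105 to +25 mm)
- polisher: bench polishing machine fixed to the bench: round grey housing with a round open grey bowl on top, and a grey control box (75 x 100 x 60 mm high) on its side facing the robot, centred 170 mm from the bowl's axis. Origin: under the bowl's axis, at bench height; its x points from the control box to the bowl
- bowl (a point): centre of the bowl's mouth, 116 mm above the bench, level with the rim. The bowl is 230 mm across outside at the rim (220 mm inside), narrowing to 140 mm at its floor, which lies 72 mm below the rim; a low cone stands in the middle, its top 31 mm below the rim
- bowl_mid (a point): point inside the bowl on its axis, 61 mm above the bench, 55 mm below the rim; a chip resting in the bowl is always within 100 mm of it
- knob_grip (a point): middle of the black round pull knob's head, which is 42 mm across and 24 mm tall, on a thin upright stem on the control box (head from 91 to 115 mm above the bench at rest). Grip the head from above, here; it is 170 mm from the bowl's axis, 55 mm from the rim
- knob (a joint): travel of the sprung pull knob, m: 0 at rest, 0.025 pulled straight up to its stop; the spring takes about 3 N to start and 7 N at the stop, and draws the knob back when it is let go
- chip0: grey ceramic polishing chip, a stubby rod with round ends, 24 mm across and 38 mm long, 30 g; origin: its centre, x along it
- chip1: another such chip
- chip2: another such chip
- chip3: another such chip
- chip4: another such chip
- chip5: another such chip
- sanding_block: dark wooden sanding block, 100 x 65 x 30 mm, lying flat beyond the mat; bystander. Origin: middle of its underside
- oilstone: brown sharpening stone, 110 x 45 x 28 mm, beyond the mat; bystander. Origin: middle of its underside
- paste_jar: closed jar, 64 mm across, 75 mm tall, beyond the mat; bystander. Origin: middle of its underside
- brush: bench brush lying at the left side of the bench, about 0.2 m long; bystander
- casting: steel casting, 120 x 60 x 20 mm plate with a 48 mm boss, 55 mm tall in all, at the right side; bystander. Origin: middle of its underside
Not all that is in view belongs to the job. What is shaped like the scoop but green or purple is not meant.

How it is judged (in metres and radians):
On the way, in this order (a step that is already met when the one before it is completed fails the run):
1. at least one chip rides in the lifted scoop (chip more than 90 mm above the bench) (((x of chip0 in the frame of scoop between -0.05 and 0.055 m and y of chip0 in the frame of scoop between -0.043 and 0.043 m and z of chip0 in the frame of scoop between 0 and 0.07 m and height (world z) of chip0 above 0.09 m) or (x of chip1 in the frame of scoop between -0.05 and 0.055 m and y of chip1 in the frame of scoop between -0.043 and 0.043 m and z of chip1 in the frame of scoop between 0 and 0.07 m and height (world z) of chip1 above 0.09 m) or (x of chip2 in the frame of scoop between -0.05 and 0.055 m and y of chip2 in the frame of scoop between -0.043 and 0.043 m and z of chip2 in the frame of scoop between 0 and 0.07 m and height (world z) of chip2 above 0.09 m) or (x of chip3 in the frame of scoop between -0.05 and 0.055 m and y of chip3 in the frame of scoop between -0.043 and 0.043 m and z of chip3 in the frame of scoop between 0 and 0.07 m and height (world z) of chip3 above 0.09 m) or (x of chip4 in the frame of scoop between -0.05 and 0.055 m and y of chip4 in the frame of scoop between -0.043 and 0.043 m and z of chip4 in the frame of scoop between 0 and 0.07 m and height (world z) of chip4 above 0.09 m) or (x of chip5 in the frame of scoop between -0.05 and 0.055 m and y of chip5 in the frame of scoop between -0.043 and 0.043 m and z of chip5 in the frame of scoop between 0 and 0.07 m and height (world z) of chip5 above 0.09 m))), for 0.2 s.
2. at least four chips lie in the polisher's bowl, below its rim ((distance between each of chip0, chip1, chip2, chip3 and bowl_mid below 0.1 m or distance between each of chip0, chip1, chip2, chip4 and bowl_mid below 0.1 m or distance between each of chip0, chip1, chip2, chip5 and bowl_mid below 0.1 m or distance between each of chip0, chip1, chip3, chip4 and bowl_mid below 0.1 m or distance between each of chip0, chip1, chip3, chip5 and bowl_mid below 0.1 m or distance between each of chip0, chip1, chip4, chip5 and bowl_mid below 0.1 m or distance between each of chip0, chip2, chip3, chip4 and bowl_mid below 0.1 m or distance between each of chip0, chip2, chip3, chip5 and bowl_mid below 0.1 m or distance between each of chip0, chip2, chip4, chip5 and bowl_mid below 0.1 m or distance between each of chip0, chip3, chip4, chip5 and bowl_mid below 0.1 m or distance between each of chip1, chip2, chip3, chip4 and bowl_mid below 0.1 m or distance between each of chip1, chip2, chip3, chip5 and bowl_mid below 0.1 m or distance between each of chip1, chip2, chip4, chip5 and bowl_mid below 0.1 m or distance between each of chip1, chip3, chip4, chip5 and bowl_mid below 0.1 m or distance between each of chip2, chip3, chip4, chip5 and bowl_mid below 0.1 m)), for 0.3 s.
3. the scoop stands upright on its mat, let go (x of scoop in the frame of mat between -0.1 and 0.1 m and y of scoop in the frame of mat between -0.06 and 0.06 m and height (world z) of scoop below 0.012 m and angle between scoop's own z axis and vertical below 0.15 rad and contact force between scoop and the fingers below 0.3 N), for 0.2 s.
4. the knob is pulled up to its stop (more than 22 of 25 mm) (value of joint knob above 0.022 m), for 0.2 s.
At the end, for the whole second after the job is handed in: At least four chips in the bowl (within 100 mm of bowl_mid), the others in bowl or tray; the scoop upright (0.15 rad), still and let go, its origin on the mat (within 100 mm along, 60 mm across); the knob back within 4 mm of rest (all of step 3 and (distance between each of chip0, chip1, chip2, chip3 and bowl_mid below 0.1 m or distance between each of chip0, chip1, chip2, chip4 and bowl_mid below 0.1 m or distance between each of chip0, chip1, chip2, chip5 and bowl_mid below 0.1 m or distance between each of chip0, chip1, chip3, chip4 and bowl_mid below 0.1 m or distance between each of chip0, chip1, chip3, chip5 and bowl_mid below 0.1 m or distance between each of chip0, chip1, chip4, chip5 and bowl_mid below 0.1 m or distance between each of chip0, chip2, chip3, chip4 and bowl_mid below 0.1 m or distance between each of chip0, chip2, chip3, chip5 and bowl_mid below 0.1 m or distance between each of chip0, chip2, chip4, chip5 and bowl_mid below 0.1 m or distance between each of chip0, chip3, chip4, chip5 and bowl_mid below 0.1 m or distance between each of chip1, chip2, chip3, chip4 and bowl_mid below 0.1 m or distance between each of chip1, chip2, chip3, chip5 and bowl_mid below 0.1 m or distance between each of chip1, chip2, chip4, chip5 and bowl_mid below 0.1 m or distance between each of chip1, chip3, chip4, chip5 and bowl_mid below 0.1 m or distance between each of chip2, chip3, chip4, chip5 and bowl_mid below 0.1 m) and (distance between chip0 and bowl_mid below 0.1 m or (x of chip0 in the frame of tray between -0.17 and 0.17 m and y of chip0 in the frame of tray between -0.057 and 0.057 m and height (world z) of chip0 below 0.09 m)) and (distance between chip1 and bowl_mid below 0.1 m or (x of chip1 in the frame of tray between -0.17 and 0.17 m and y of chip1 in the frame of tray between -0.057 and 0.057 m and height (world z) of chip1 below 0.09 m)) and (distance between chip2 and bowl_mid below 0.1 m or (x of chip2 in the frame of tray between -0.17 and 0.17 m and y of chip2 in the frame of tray between -0.057 and 0.057 m and height (world z) of chip2 below 0.09 m)) and (distance between chip3 and bowl_mid below 0.1 m or (x of chip3 in the frame of tray between -0.17 and 0.17 m and y of chip3 in the frame of tray between -0.057 and 0.057 m and height (world z) of chip3 below 0.09 m)) and (distance between chip4 and bowl_mid below 0.1 m or (x of chip4 in the frame of tray between -0.17 and 0.17 m and y of chip4 in the frame of tray between -0.057 and 0.057 m and height (world z) of chip4 below 0.09 m)) and (distance between chip5 and bowl_mid below 0.1 m or (x of chip5 in the frame of tray between -0.17 and 0.17 m and y of chip5 in the frame of tray between -0.057 and 0.057 m and height (world z) of chip5 below 0.09 m)) and linear speed of scoop below 0.03 m/s and value of joint knob below 0.004 m); the robot touches nothing.
It fails at once if the gripper touches a chip (contact force between any of chip0, chip1, chip2, chip3, chip4, chip5 and the fingers above 0.5 N).
It fails at once if a bystander is moved by more than 30 mm (distance of any of sanding_block, oilstone, paste_jar, brush, casting from where it was at the start of the episode above 0.03 m).
It also fails if it takes over 72 s, if anything falls off the work surface, if the arm or the gripper's body presses on something with over 40 N, if the wrist force passes 120 N, or if a joint passes its speed limit or range.

### The arm

A 7-joint arm with a two-finger parallel gripper is mounted at the origin on the work surface. World frame = base frame: x ahead of the robot, y to its left, z up, the work surface at z = 0. Lengths are in mm, angles in degrees, forces in N, time in s.
With the tool pointing down it reaches from about 425 to 925 mm from the base axis. Payload 6.8 kg.
Tool frame: the origin (TCP) lies between the finger pads; the fingertips stand 8 mm ahead of it and the grasp point (between the pads) lies 11 mm behind it (manip.tip_extent is the distance from the TCP to the fingertips, in mm); z points along the fingers, y is the direction in which the jaws open and shut (so a half turn about z gives the same grasp; the last joint's range is limited). The gripper opens to 88 mm and grips with 3 to 60 N. Pads are 20 mm wide; open, the fingers measure 115 mm over their backs; the gripper's body (75 mm by 178 mm) begins 61 mm behind the grasp point.
Start: joints at [-72.943, 27.33, 1.283, 89.118, -0.659, 63.558, -4.761], TCP at [266.457, 620.2, 230.664] pointing down, gripper open.
Joint ranges: [-169.35, 169.35], [-19.33, 120.38], [-80.79, 83.38], [13.8, 139.57], [-78.32, 258.32], [9.67, 109.79], [-169.56, 169.56]. Speed limits (degrees/s): [136.94, 136.94, 180, 180, 180, 180, 180].

### API

Orientations are given as a 3x3 rotation matrix whose columns are the frame's x, y, z axes.
In Python, from plant import manip gives the robot as it stands. The module is installed in compiled form; this text tells all that it offers.
- The arm moves only by the tool play_rows, never from a script. Its arguments are lists of equal length, an entry for each row: "angular": the turn, a rotation vector about the tool's x, y, z each as a share of 90 degrees, from -1 to 1, a list of three; "travel": the shift along the tool's x, y, z each as a share of 15 cm, from -1 to 1, a list of three; "claw": the closure, from 0 (fully open) to 1 (shut). In form: {"angular": [[rx, ry, rz], ...], "travel": [[x, y, z], ...], "claw": [claw, ...]}. A call has 1 to 12 rows; each row is the pose to reach, as a shift and turn from the pose measured when the call began, along the tool's axes at that moment; what a row does not reach only later rows make up. A row lasts 1/12 s, in which the tool goes at most 41.7 mm and 7.16 degrees, less where a joint would pass 70% of its speed; a pose out of reach is approached as far as the arm can. A call with a number of a shift or a turn outside -1 to 1 is refused whole. A call with a gripper value outside its range is refused whole. The fingers move at their own pace and stop on an object; the grip force is fixed at half the most. Time passes only in rows, so rows that repeat a pose let the fingers close. It gives the time, the measured TCP pose, the force and the opening at its end, in the units of the state.
- manip.observe(): the state, without advancing time (a new reading comes with each control period).
- manip.get_image(name): name is "scene" or "top" or "wrist"; returns the picture (480x640x3 uint8, red, green, blue); there is no depth.
- manip.camera_model(name): a dict with "K" (3x3 intrinsics, pixels), "world_to_cam" (4x4, takes a point from world to camera coordinates). Camera axes: x right, y up, looking along -z (the intrinsics and any distortion apply to the point x, -y, -z); pixel columns grow to the right and rows downward; lengths in mm; the calibration is good to about 2 mm. A picture is of the moment at which its call begins: read the wrist's pose just before it. camera_model takes no time and is no camera call; for the wrist camera it gives the pose at the moment of the call.
- manip.finish_job(): hands the job in, once; it reports no verdict.
The state is a dict: "t": time; "q": joint angles; "dq": joint speeds; "tau": joint torques, N m; "eef_pos": TCP position; "tool_rot": TCP orientation; "wrist_force": force on the tool from outside, world axes, zero at the start; "wrist_torque": the same for the moment, N m; "gripper_width": finger opening in mm.
Only numpy, scipy, OpenCV 4.12 (cv2) and the standard library are available. Lean on these libraries where they do the work, as an engineer would, in place of code of your own. Each camera call takes 0.05 s, during which the arm holds its last target. There are 200 camera calls.

## Working session

There is one attempt and no reset: what is moved stays moved. The work goes in short steps, Python scripts to look and compute and a tool call to move; the robot and the scene stay as the last step left them, time stands still between calls to the robot, and variables do not carry over. Pictures are saved under pics/ and viewed, about 8 in all and at most 12, crops included, and the job is handed in when it is done.

Besides the shell and the picture viewer there is one more tool, called as name(argument=value, ...) on one line, values as JSON. play_rows: Moves the arm, as the interface text tells. Shift numbers are shares of 15 cm and turn numbers shares of 90 degrees, none past 1 either way. Its arguments: {"type":"object","properties":{"angular":{"type":"array","items":{"type":"array","items":{"type":"number","minimum":-1,"maximum":1}}},"travel":{"type":"array","items":{"type":"array","items":{"type":"number","minimum":-1,"maximum":1}}},"claw":{"type":"array","items":{"type":"number"}}},"required":["angular","travel","claw"]}

```bash
mkdir -p pics
cat > h.py <<'E'
import numpy as np, cv2
from plant import manip
def grab(n,f):
    cm=manip.camera_model(n); im=manip.get_image(n); cv2.imwrite('pics/'+f,im[:,:,::-1]); return im,cm
def ray(cm,u,v):
    K=np.array(cm['K']);T=np.array(cm['world_to_cam']);R=T[:3,:3];t=T[:3,3]
    d=np.linalg.inv(K)@[u,v,1]; d=np.array([d[0],-d[1],-d[2]])
    return -R.T@t, R.T@d
def onz(cm,u,v,z):
    o,d=ray(cm,u,v); return o+d*(z-o[2])/d[2]
def proj(cm,p):
    K=np.array(cm['K']);T=np.array(cm['world_to_cam']);c=T[:3,:3]@np.array(p)+T[:3,3]
    q=K@[c[0],-c[1],-c[2]]; return q[:2]/q[2]
E
python3 - <<'E'
from h import *
for n in ('top','scene'):
    im,cm=grab(n,n+'0.png'); print(n,{k:np.round(v,4).tolist() if not isinstance(v,(str,dict)) else v for k,v in cm.items()}); print(ray(cm,320,240))
s=manip.observe();print(s['t'],s['eef_pos'],np.round(s['tool_rot'],3),s['gripper_width'],s['wrist_force'],manip.tip_extent)
E
```

```text
top {'K': [[440.2581, 0.0, 319.0579], [0.0, 440.2581, 236.0284], [0.0, 0.0, 1.0]], 'world_to_cam': [[0.021, -0.9998, 0.0011, -37.516], [0.997, 0.021, 0.0742, -522.979], [-0.0743, -0.0005, 0.9972, -1231.6242], [0.0, 0.0, 0.0, 1.0]]}
(array([ 430.75777262,  -27.09388616, 1267.09365251]), array([ 0.0653017 , -0.00186489, -0.99790689]))
scene {'K': [[481.3001, 0.0, 322.9889], [0.0, 481.3001, 243.3284], [0.0, 0.0, 1.0]], 'world_to_cam': [[-0.1527, 0.9882, -0.0112, 105.8848], [-0.8472, -0.1251, 0.5163, 368.5403], [0.5088, 0.0883, 0.8563, -1569.6327], [0.0, 0.0, 0.0, 1.0]]}
(array([1127.02599281,   80.10547217, 1155.06535776]), array([-0.51370226, -0.09533636, -0.8527059 ]))
0.1 [266.26874201 619.69948527 229.78485959] [[-0.919  0.395 -0.001]
 [ 0.395  0.919 -0.002]
 [-0.    -0.002 -1.   ]] 87.8412219700616 [ 0.16616327  0.6349626  -0.15829007] 8.0
```

View pics/top0.png

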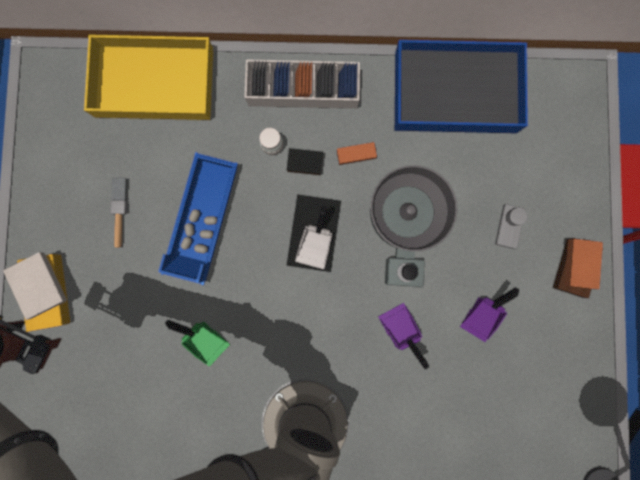

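View pics/scene0.png

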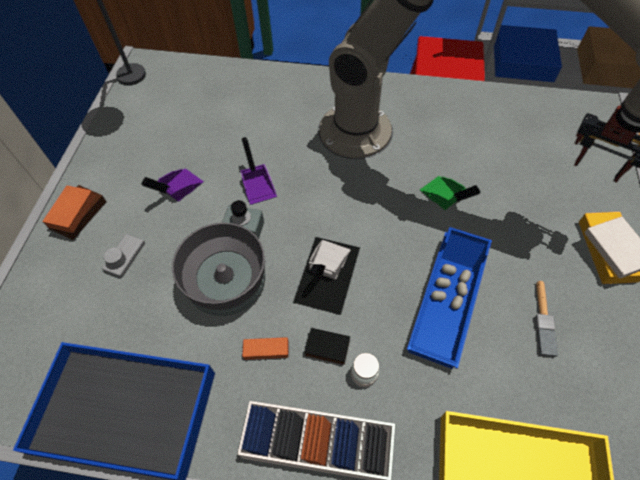

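Top view (up = +x, left = +y): tray about (200,218) with the chips at (185-210, 215-250). Mat about (314,233), scoop pan (313,248) with its handle going up to (326,213), bowl (412,208), knob (409,271). The bystanders sit above the mat. The scoop's mouth and the tray's ramp both face the robot.

```bash
cat > m.py <<'E'
from h import *
im,cm=cv2.imread('pics/top0.png')[:,:,::-1].copy(),manip.camera_model('top')
hsv=cv2.cvtColor(im,cv2.COLOR_RGB2HSV)
def roi(m,x0,y0,x1,y1):
    z=np.zeros_like(m); z[y0:y1,x0:x1]=m[y0:y1,x0:x1]; return z
def big(m):
    cs,_=cv2.findContours(m,cv2.RETR_EXTERNAL,cv2.CHAIN_APPROX_NONE); return sorted(cs,key=cv2.contourArea)[::-1]
blue=roi(cv2.inRange(hsv,(100,130,40),(125,255,255)),150,140,250,290)
c=big(blue)[0]; box=cv2.boxPoints(cv2.minAreaRect(c)); print('tray box',box.round(1).tolist())
ap=cv2.approxPolyDP(cv2.convexHull(c),3,True)[:,0]; print('hull',ap.tolist())
for p in ap: print(p, onz(cm,*p,42 if p[1]<200 else 80)[:2].round(1))
dark=roi(cv2.inRange(im,(0,0,0),(38,38,38)),280,188,345,276)
white=roi(cv2.inRange(im,(110,105,95),(255,255,255)),290,215,345,276)
c=big(cv2.bitwise_or(dark,white))[0]
ap=cv2.approxPolyDP(cv2.convexHull(c),4,True)[:,0]
b=cv2.boxPoints(cv2.minAreaRect(c)); 
for p in b: print('mat',p.round(1), onz(cm,*p,3)[:2].round(1))
c=big(white)[0]; b=cv2.boxPoints(cv2.minAreaRect(c))
for p in b: print('pan',p.round(1), onz(cm,*p,10)[:2].round(1))
ap=cv2.approxPolyDP(cv2.convexHull(c),2,True)[:,0];print('panhull',[(p.tolist(),onz(cm,*p,3)[:2].round().tolist()) for p in ap])
# chips
chip=roi(cv2.inRange(hsv,(0,0,90),(40,120,255)),165,195,225,270)
for c in big(chip):
    if cv2.contourArea(c)>15:
        (u,v),wh,a=cv2.minAreaRect(c); print('chip',round(u,1),round(v,1),np.round(wh,1),onz(cm,u,v,18)[:2].round(1))
kn=roi(cv2.inRange(im,(0,0,0),(45,45,45)),385,250,430,292)
c=big(kn)[0]; (u,v),r=cv2.minEnclosingCircle(c); print('knob',u,v,r,onz(cm,u,v,110)[:2])
# bowl: threshold darker than bench
g=cv2.cvtColor(im,cv2.COLOR_RGB2GRAY)
bw=roi((g<95).astype(np.uint8)*255,360,155,470,256)
c=big(bw)[0]; (u,v),r=cv2.minEnclosingCircle(c); print('bowl',u,v,r,onz(cm,u,v,116)[:2],cv2.fitEllipse(cv2.convexHull(c)))
cv2.imwrite('pics/crop.png',cv2.resize(im[140:300,150:470][:,:,::-1],None,fx=2.5,fy=2.5,interpolation=cv2.INTER_CUBIC))
E
python3 m.py
```

```text
tray box [[158.3000030517578, 271.8999938964844], [192.89999389648438, 150.6999969482422], [238.1999969482422, 163.60000610351562], [203.60000610351562, 284.8999938964844]]
hull [[196, 153], [236, 163], [202, 283], [159, 270]]
[196 153] [750.1 326.5]
[236 163] [723.8 212.4]
[202 283] [386.2 284.7]
[159 270] [418.6 401.6]
mat [294.4 261.2] [451.   42.7]
mat [304.6 223.7] [559.6  15.9]
mat [333.6 231.6] [538.5 -68.3]
mat [323.4 269.1] [430.2 -41. ]
pan [294.4 261.2] [450.9  42.3]
pan [304.6 223.7] [558.9  15.6]
pan [333.6 231.6] [537.9 -68. ]
pan [323.4 269.1] [430.2 -40.9]
panhull [([306, 227], [550.0, 12.0]), ([313, 226], [554.0, -8.0]), ([327, 230], [543.0, -49.0]), ([331, 234], [531.0, -61.0]), ([323, 268], [433.0, -40.0]), ([295, 260], [455.0, 41.0])]
chip 172.5 217.5 [45. 15.] [567.9 392.6]
chip 219.0 252.0 [10. 34.] [472.4 256.3]
chip 193.8 215.4 [ 6.3 10.7] [575.3 332.1]
chip 188.7 229.6 [10.4  6.6] [534.3 344.9]
chip 200.5 248.0 [ 6. 11.] [482.6 309.2]
chip 185.6 242.8 [ 6.3 10.7] [496.5 352.1]
chip 210.0 220.0 [ 6. 10.] [563.  285.4]
chip 206.0 234.0 [ 6. 10.] [522.8 295.2]
knob 409.68182373046875 271.31817626953125 7.136600971221924 [ 429.20245052 -265.92380508]
bowl 410.6587829589844 211.84597778320312 46.25790786743164 [ 585.38398427 -266.36828631] ((411.9925537109375, 210.0099334716797), (83.83657836914062, 89.59501647949219), 26.214982986450195)
```

View pics/crop.png

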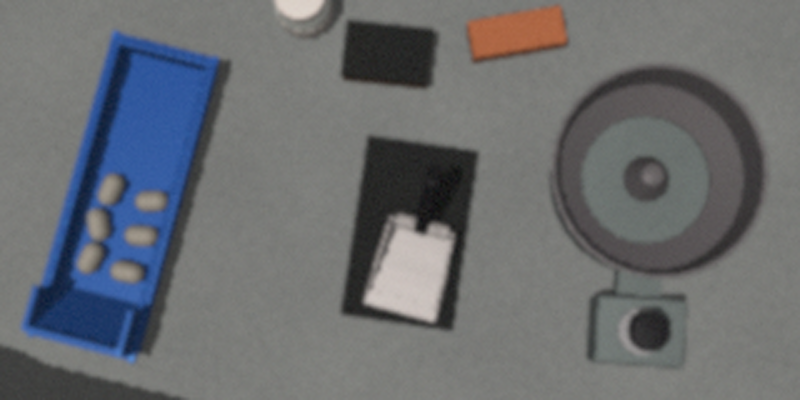

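The measurements fit the known sizes: tray length 340, lip 84 wide, knob to bowl about 168. Tray centre is about (571,309) at -12.6°, the scoop's mouth points along about 165°, and its grip point is about (569,-34,85). I'm moving toward the scoop.

play_rows(angular=[[0,0,0],[0,0,0],[0,0,0],[0,0,0],[0,0,0],[0,0,0]], travel=[[-0.2,-0.18,0],[-0.4,-0.36,0],[-0.6,-0.54,0],[-0.8,-0.72,0],[-0.95,-0.85,0],[-0.95,-0.85,0]], claw=[0,0,0,0,0,0])

```text
t: 0.6
eef_pos: [351.1, 439.2, 229.9]
tool_rot: [[-0.915, 0.403, 0.001], [0.403, 0.915, -0.005], [-0.003, -0.005, -1.0]]
wrist_force: [0.1, -0.2, -0.5]
gripper_width: 87.6
```

play_rows(angular=[[0,0,0],[0,0,0],[0,0,0],[0,0,0],[0,0,0],[0,0,0]], travel=[[-0.2,-0.18,0],[-0.4,-0.36,0],[-0.6,-0.54,0],[-0.8,-0.72,0],[-0.95,-0.85,0],[-0.95,-0.85,0]], claw=[0,0,0,0,0,0])

```text
t: 1.1
eef_pos: [433.0, 258.1, 230.8]
tool_rot: [[-0.911, 0.412, 0.001], [0.412, 0.911, -0.008], [-0.005, -0.007, -1.0]]
wrist_force: [-0.4, -0.4, -0.6]
gripper_width: 87.9
```

play_rows(angular=[[0,0,0],[0,0,0],[0,0,0],[0,0,0],[0,0,0],[0,0,0]], travel=[[-0.2,-0.18,0],[-0.4,-0.36,0],[-0.6,-0.54,0],[-0.8,-0.72,0],[-0.95,-0.85,0],[-0.95,-0.85,0]], claw=[0,0,0,0,0,0])

```text
t: 1.6
eef_pos: [512.5, 76.8, 232.5]
tool_rot: [[-0.907, 0.42, 0.003], [0.42, 0.907, -0.011], [-0.007, -0.008, -1.0]]
wrist_force: [-0.0, -0.1, 0.2]
gripper_width: 87.6
```

```bash
cat >> h.py <<'E'
from scipy.spatial.transform import Rotation as Rt
def Rz(a): return Rt.from_euler('z',a,degrees=True).as_matrix()
def scoopR(yaw,pitch): # pitch>0 mouth down
    return Rz(yaw)@Rt.from_euler('y',pitch,degrees=True).as_matrix()
def toolR(tilt): # tool in scoop frame; tilt toward the handle line
    s,c=np.sin(np.radians(tilt)),np.cos(np.radians(tilt))
    return np.array([[c,0,s],[0,-1,0],[s,0,-c]])
def plan(wps,p=None,R=None,quiet=False):
    s=manip.observe()
    if p is None: p,R=np.array(s['eef_pos']),np.array(s['tool_rot'])
    for n,P,Q in wps:
        t=R.T@(P-p)/150; r=Rt.from_matrix(R.T@Q).as_rotvec()/(np.pi/2)
        print(n,'T',t.round(3).tolist(),'A',r.round(3).tolist(),'rows>=',round(max(np.linalg.norm(t)*150/41.7,np.linalg.norm(r)*90/7.16),1),'world',np.round(P,0))
        p,R=P,Q
E
python3 - <<'E'
from h import *
cm=manip.camera_model('top')
m=[(298,194.8),(340.8,200.8),(330.8,271.2),(286.8,265.2)]
c=np.array([onz(cm,*p,3)[:2] for p in m]);print('mat',c.round(1),c.mean(0))
print('handle',onz(cm,320,228,35),onz(cm,330,207,117))
print('bowl',onz(cm,414,207.6,116),'knob',onz(cm,410,271.2,115))
s=manip.observe();print(s['t'],s['eef_pos'],np.round(s['q'],1))
S=scoopR(164.8,0);T=S@toolR(15)
plan([('hover',np.array([569,-34,85])-T[:,2]*100,T)])
E
```

```text
mat [[643.4  37. ]
 [628.5 -87.3]
 [424.7 -62.2]
 [439.1  64.1]] [533.9352483  -12.09282688]
handle [545.16931867 -28.69276707  35.        ] [593.60960344 -53.75009552 117.        ]
bowl [ 596.83690266 -275.11050802  116.        ] knob [ 429.53398153 -265.72021156  115.        ]
1.6 [512.47548063  76.84360419 232.5393088 ] [-30.6  12.4  17.3 111.3  -3.6  56.9  53.4]
hover T [-0.82, -0.48, 0.349] A [0.008, 0.17, -0.107] rows>= 3.6 world [594. -41. 182.]
```

play_rows(angular=[[0,0.04,-0.03],[0,0.08,-0.06],[0,0.12,-0.09],[0,0.16,-0.1],[0.01,0.17,-0.11],[0.01,0.17,-0.11],[0.01,0.17,-0.11]], travel=[[-0.2,-0.1,0.05],[-0.4,-0.2,0.1],[-0.6,-0.3,0.15],[-0.75,-0.4,0.2],[-0.82,-0.48,0.2],[-0.82,-0.48,0.2],[-0.82,-0.48,0.2]], claw=[0,0,0,0,0,0,0])

```text
t: 2.18
eef_pos: [594.1, -39.6, 203.0]
tool_rot: [[-0.933, 0.259, -0.251], [0.25, 0.966, 0.065], [0.26, -0.002, -0.966]]
wrist_force: [-1.1, 0.6, -0.4]
gripper_width: 87.9
```

Run:
```python
from h import *
im,cm=grab('wrist','w1.png')
np.savez('w1.npz',K=cm['K'],T=cm['world_to_cam'])
s=manip.observe();print(s['t'],s['eef_pos'],np.round(s['tool_rot'],3),np.round(s['q'],1))
S=scoopR(164.8,0);o=np.array([495,-13.4,3])
for p in [(53,42,0),(53,-42,0),(-97,0,117),(-77,0,82),(-47,0,30)]: print(p,proj(cm,o+S@p).round())
```

```text
2.2333 [593.79280958 -38.42817914 203.55692416] [[-0.933  0.257 -0.251]
 [ 0.248  0.966  0.066]
 [ 0.259 -0.001 -0.966]] [-12.7  30.4  18.   91.6 -12.1  74.5  84.1]
(53, 42, 0) [268. 103.]
(53, -42, 0) [363. 104.]
(-97, 0, 117) [314. 283.]
(-77, 0, 82) [314. 250.]
(-47, 0, 30) [315. 213.]
```

View pics/w1.png

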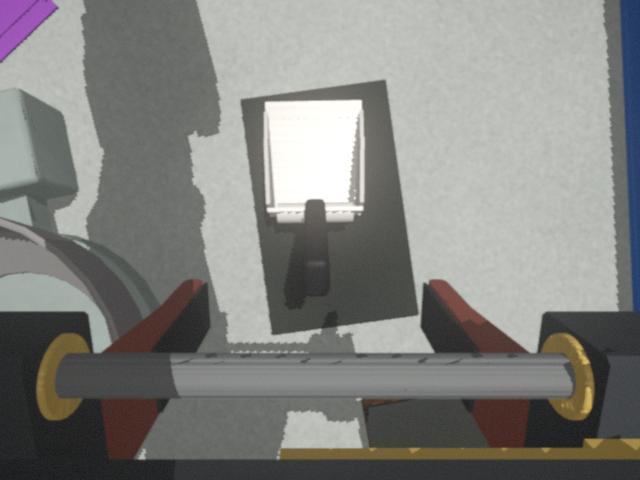

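The wrist view matches the prediction within about 3 px: lip corners (265,101) and (363,101), handle along u≈316. Planning the grasp and the transfer.

```bash
cat >> h.py <<'E'
TILT=15; G=np.array([-77,0,82.])
def tcp(o,yaw,pitch=0):
    S=scoopR(yaw,pitch);T=S@toolR(TILT); return np.array(o,float)+S@G+11*T[:,2],T
def tcplip(l,yaw,pitch=0): # pose from lip underside point
    return tcp(np.array(l,float)-scoopR(yaw,pitch)@np.array([53,0,0.]),yaw,pitch)
TC=np.array([571.5,308.5,0]);TY=-12.6
def tray(x,y,z): return TC+Rz(TY)@np.array([x,y,z])
E
python3 - <<'E'
from h import *
w=[('grasp',*tcp([493.5,-13,3],164.8)),('lift',*tcp([493.5,-13,100],164.8))]
p,R=tcp([493.5,-13,103],164.8)
pe,Re=tcplip(tray(35,0,80),180+TY)
for k in (1/3,2/3,1): w.append(('m%.2f'%k,p+(pe-p)*k,Re if k==1 else R))
w.append(('down',*tcplip(tray(32,0,12),180+TY)))
w.append(('push',*tcplip(tray(-60,0,7),180+TY)))
plan(w)
E
```

```text
grasp T [-0.035, -0.01, 0.882] A [-0.002, -0.0, 0.003] rows>= 3.2 world [565. -32.  74.]
lift T [0.167, 0.0, -0.625] A [0.0, 0.0, 0.0] rows>= 2.3 world [565. -32. 171.]
m0.33 T [-0.177, 0.751, -0.015] A [0.0, 0.0, 0.0] rows>= 2.8 world [620.  69. 167.]
m0.67 T [-0.182, 0.751, 0.004] A [0.0, 0.0, 0.0] rows>= 2.8 world [675. 171. 159.]
m1.00 T [-0.182, 0.751, 0.004] A [0.007, 0.0, -0.028] rows>= 2.8 world [730. 273. 151.]
down T [-0.098, -0.0, 0.443] A [0.0, 0.0, 0.0] rows>= 1.6 world [727. 274.  83.]
push T [0.584, 0.0, 0.191] A [0.0, 0.0, 0.0] rows>= 2.2 world [637. 294.  78.]
```

play_rows(angular=[[0,0,0],[0,0,0],[0,0,0],[0,0,0],[0,0,0],[0,0,0],[0,0,0],[0,0,0],[0,0,0],[0,0,0],[0,0,0],[0,0,0]], travel=[[-0.035,-0.01,0.2],[-0.035,-0.01,0.4],[-0.035,-0.01,0.6],[-0.035,-0.01,0.75],[-0.035,-0.01,0.85],[-0.035,-0.01,0.88],[-0.035,-0.01,0.88],[-0.035,-0.01,0.88],[-0.035,-0.01,0.88],[-0.035,-0.01,0.88],[-0.035,-0.01,0.88],[-0.035,-0.01,0.88]], claw=[0,0,0,0,0,0,1,1,1,1,1,1])

```text
t: 3.23
eef_pos: [565.7, -32.6, 75.3]
tool_rot: [[-0.934, 0.257, -0.25], [0.249, 0.966, 0.066], [0.258, -0.001, -0.966]]
wrist_force: [0.2, 0.0, 0.5]
gripper_width: 51.2
```

play_rows(angular=[[0,0,0],[0,0,0],[0,0,0],[0,0,0],[0,0,0],[0,0,0],[0,0,0],[0,0,0]], travel=[[0,0,0],[0,0,0],[0,0,0],[0,0,0],[0,0,0],[0,0,0],[0,0,0],[0,0,0]], claw=[1,1,1,1,1,1,1,1])

```text
t: 3.9
eef_pos: [565.7, -32.6, 75.2]
tool_rot: [[-0.934, 0.257, -0.25], [0.249, 0.966, 0.066], [0.258, -0.001, -0.966]]
wrist_force: [-0.4, 1.3, 0.8]
gripper_width: 15.8
```

play_rows(angular=[[0,0,0],[0,0,0],[0,0,0],[0,0,0],[0,0,0],[0,0,0]], travel=[[0,0,0],[0.03,0,-0.12],[0.08,0,-0.3],[0.13,0,-0.5],[0.17,0,-0.63],[0.17,0,-0.63]], claw=[1,1,1,1,1,1])

```text
t: 4.4
eef_pos: [567.8, -32.9, 177.1]
tool_rot: [[-0.935, 0.258, -0.243], [0.249, 0.966, 0.066], [0.252, 0.001, -0.968]]
wrist_force: [0.9, -0.9, -2.4]
gripper_width: 16.1
```

Run:
```python
from h import *
im,cm=grab('wrist','w2.png')
s=manip.observe();print(s['t'],s['eef_pos'],s['wrist_force'],s['gripper_width'],np.round(s['q'],1))
T=np.array(s['tool_rot']);S=T@toolR(15).T
o=np.array(s['eef_pos'])-11*T[:,2]-S@G
for p in [(53,42,2),(53,-42,2),(-97,0,117),(-48,37,42),(-48,-37,42)]: print(p,proj(cm,o+S@p).round())
```

```text
4.45 [566.78253796 -32.64570058 174.80612518] [ 0.64454953  0.70681492 -2.49419268] 16.23245276375301 [-13.4  29.4  17.6  97.4 -12.3  69.5  84.1]
(53, 42, 2) [242.  70.]
(53, -42, 2) [388.  70.]
(-97, 0, 117) [315. 407.]
(-48, 37, 42) [237. 245.]
(-48, -37, 42) [393. 245.]
```

View pics/w2.png

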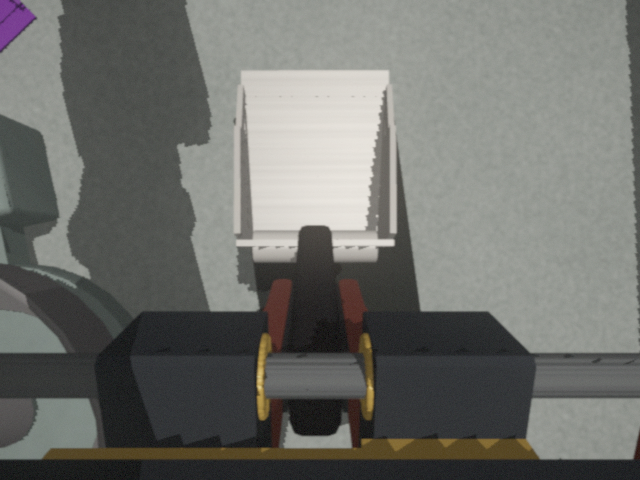

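The scoop is held where the model puts it, with the lip edge at (241–389, 70) as predicted. Carrying it to the tray.

play_rows(angular=[[0,0,0],[0,0,0],[0,0,0],[0,0,0],[0,0,0],[0,0,0]], travel=[[-0.04,0.15,0],[-0.09,0.35,0],[-0.13,0.55,0],[-0.18,0.75,-0.01],[-0.22,0.95,-0.01],[-0.22,0.95,-0.01]], claw=[1,1,1,1,1,1])

```text
t: 4.95
eef_pos: [634.8, 105.3, 164.8]
tool_rot: [[-0.936, 0.249, -0.248], [0.24, 0.968, 0.068], [0.257, 0.004, -0.966]]
wrist_force: [-0.8, 0.7, -1.3]
gripper_width: 16.0
```

play_rows(angular=[[0,0,0],[0,0,0],[0,0,-0.01],[0,0,-0.02],[0,0,-0.03],[0,0,-0.03]], travel=[[-0.04,0.15,0],[-0.09,0.35,0],[-0.13,0.55,0],[-0.18,0.75,-0.02],[-0.22,0.95,-0.02],[-0.22,0.95,-0.02]], claw=[1,1,1,1,1,1])

```text
t: 5.45
eef_pos: [701.0, 243.3, 156.1]
tool_rot: [[-0.947, 0.197, -0.252], [0.185, 0.98, 0.071], [0.261, 0.02, -0.965]]
wrist_force: [-1.8, 1.6, -1.2]
gripper_width: 15.7
```

Run:
```python
from h import *
plan([('above',*tcplip(tray(35,0,85),180+TY)),('down',*tcplip(tray(32,0,12),180+TY))])
print(np.round(manip.observe()['q'],1))
```

```text
above T [-0.144, 0.233, -0.036] A [0.009, -0.001, 0.016] rows>= 1.0 world [730. 273. 156.]
down T [-0.107, -0.0, 0.475] A [0.0, 0.0, 0.0] rows>= 1.8 world [727. 274.  83.]
[-27.   45.5  12.8  70.6 -17.6  78.4  67.4]
```

play_rows(angular=[[0,0,0.01],[0.01,0,0.02],[0.01,0,0.02],[0.01,0,0.02]], travel=[[-0.1,0.15,-0.02],[-0.14,0.23,-0.03],[-0.14,0.23,-0.03],[-0.14,0.23,-0.03]], claw=[1,1,1,1])

```text
t: 5.78
eef_pos: [727.7, 273.5, 152.7]
tool_rot: [[-0.94, 0.221, -0.258], [0.215, 0.975, 0.054], [0.264, -0.005, -0.965]]
wrist_force: [0.7, 0.1, -2.2]
gripper_width: 15.7
```

Run:
```python
from h import *
im,cm=grab('wrist','w3.png')
s=manip.observe();print(s['t'],s['eef_pos'],np.round(s['tool_rot'],3))
T=np.array(s['tool_rot']);S=T@toolR(15).T
o=np.array(s['eef_pos'])-11*T[:,2]-S@G; print('lip',o+S@[53,0,0],'yaw',np.degrees(np.arctan2(S[1,0],S[0,0])),S[2])
for x,z in [(100,42),(0,42),(-115,42),(-170,80)]:
  for y in (56,50,-50,-56): print((x,y,z),proj(cm,tray(x,y,z)).round(),end=' ')
  print()
plan([('down',*tcplip(tray(32,0,12),180+TY))])
```

```text
5.8333 [727.9796632  272.04294355 153.45283118] [[-0.94   0.223 -0.258]
 [ 0.216  0.975  0.054]
 [ 0.263 -0.005 -0.965]]
lip [603.63149958 300.07124212  82.64184317] yaw 167.13493929690597 [0.00442154 0.00507336 0.99997736]
(100, 56, 42) [400. 199.] (100, 50, 42) [391. 199.] (100, -50, 42) [241. 199.] (100, -56, 42) [232. 199.] 
(0, 56, 42) [399.  50.] (0, 50, 42) [390.  50.] (0, -50, 42) [241.  51.] (0, -56, 42) [232.  51.] 
(-115, 56, 42) [ 397. -118.] (-115, 50, 42) [ 388. -118.] (-115, -50, 42) [ 241. -117.] (-115, -56, 42) [ 232. -117.] 
(-170, 56, 80) [ 409. -267.] (-170, 50, 80) [ 399. -267.] (-170, -50, 80) [ 229. -266.] (-170, -56, 80) [ 219. -266.] 
down T [-0.113, 0.012, 0.453] A [-0.002, -0.003, -0.004] rows>= 1.7 world [727. 274.  83.]
```

View pics/w3.png

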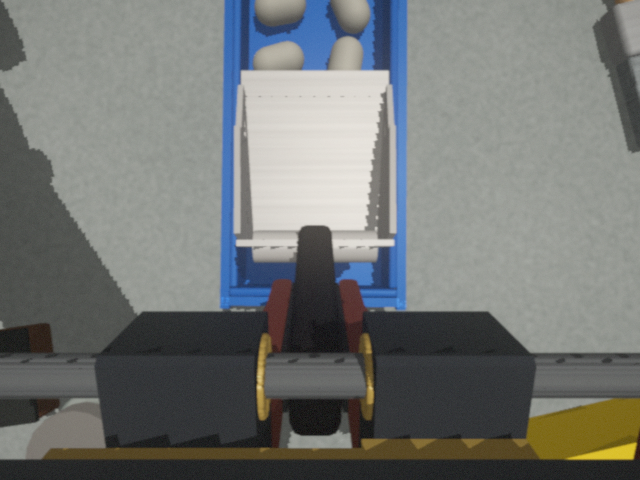

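The tray is centred on the scoop to within 1–2 px (rim 222–407, lip 241–389), and the nearest chips end just beyond the lip. Next is lowering, pushing to the ramp and climbing it.

Run:
```python
from h import *
Y=180+TY
plan([('d1',*tcplip(tray(36,0,14),Y)),('d2',*tcplip(tray(34,0,7),Y,3)),('p1',*tcplip(tray(-50,0,7),Y,3)),('p2',*tcplip(tray(-111,0,7),Y,3))])
print()
p,R=tcplip(tray(-111,0,7),Y,3)
for x,z,a in [(-115,10,0),(-122,18,-5),(-130,29,-10),(-138,40,-15),(-144,48,-20),(-142,60,-22),(-130,100,-22),(-110,130,-22)]:
    plan([(x,*tcplip(tray(x,0,z),Y,a))],p,R)
```

```text
d1 T [-0.135, 0.012, 0.433] A [-0.002, -0.003, -0.004] rows>= 1.6 world [731. 273.  85.]
d2 T [0.037, -0.0, 0.013] A [-0.0, -0.033, -0.0] rows>= 0.4 world [725. 274.  85.]
p1 T [0.548, 0.0, 0.116] A [0.0, 0.0, 0.0] rows>= 2.0 world [643. 293.  85.]
p2 T [0.398, 0.0, 0.085] A [0.0, 0.0, 0.0] rows>= 1.5 world [583. 306.  85.]

-115 T [-0.004, 0.0, 0.023] A [0.0, 0.033, 0.0] rows>= 0.4 world [583. 306.  81.]
-122 T [-0.001, 0.0, 0.047] A [0.0, 0.089, -0.0] rows>= 1.1 world [582. 306.  78.]
-130 T [0.019, 0.0, 0.057] A [0.0, 0.144, 0.0] rows>= 1.8 world [579. 307.  77.]
-138 T [0.046, 0.0, 0.07] A [0.0, 0.2, 0.0] rows>= 2.5 world [575. 308.  76.]
-144 T [0.062, 0.0, 0.104] A [-0.0, 0.256, 0.0] rows>= 3.2 world [571. 309.  72.]
-142 T [0.054, 0.0, 0.055] A [0.0, 0.278, 0.0] rows>= 3.5 world [574. 308.  79.]
-130 T [0.031, 0.0, -0.223] A [0.0, 0.278, 0.0] rows>= 3.5 world [586. 305. 119.]
-110 T [-0.058, 0.0, -0.446] A [0.0, 0.278, 0.0] rows>= 3.5 world [605. 301. 149.]
```

play_rows(angular=[[0,0,0],[0,0,0],[0,0,0],[0,0,0],[0,-0.02,0],[0,-0.035,0],[0,-0.035,0]], travel=[[-0.05,0.01,0.12],[-0.09,0.01,0.25],[-0.12,0.01,0.38],[-0.135,0.01,0.43],[-0.11,0.01,0.44],[-0.1,0.01,0.446],[-0.1,0.01,0.446]], claw=[1,1,1,1,1,1,1])

```text
t: 6.42
eef_pos: [724.7, 273.1, 86.0]
tool_rot: [[-0.953, 0.223, -0.205], [0.219, 0.975, 0.042], [0.209, -0.005, -0.978]]
wrist_force: [0.7, -0.3, -0.8]
gripper_width: 16.0
```

```bash
cat > st.py <<'E'
from h import *
s=manip.observe();T=np.array(s['tool_rot']);S=T@toolR(TILT).T
o=np.array(s['eef_pos'])-11*T[:,2]-S@G; l=o+S@[53,0,0]
print('t',s['t'],'lip world',l.round(1),'lip tray',(Rz(TY).T@(l-TC)).round(1),'yaw',np.degrees(np.arctan2(S[1,0],S[0,0])).round(1),'pitch',np.degrees(-np.arcsin(S[2,0])).round(1),'F',np.round(s['wrist_force'],1),'q',np.round(s['q'],0),s['gripper_width'])
E
python3 st.py
python3 - <<'E'
from h import *
Y=180+TY
for x in (-50,-80,-111): plan([(x,*tcplip(tray(x,0,7),Y,3))])
E
```

```text
t 6.4167 lip world [604.4 300.2   8.2] lip tray [33.9 -0.9  8.2] yaw 167.1 pitch 2.9 F [ 0.7 -0.3 -0.8] q [-29.  51.  13.  69. -18.  72.  64.] 15.959340086131913
-50 T [0.546, 0.005, 0.124] A [-0.002, -0.001, -0.004] rows>= 2.0 world [643. 293.  85.]
-80 T [0.742, 0.004, 0.166] A [-0.002, -0.001, -0.004] rows>= 2.7 world [614. 299.  85.]
-111 T [0.944, 0.003, 0.209] A [-0.002, -0.001, -0.004] rows>= 3.5 world [583. 306.  85.]
```

play_rows(angular=[[0,0,0],[0,0,0],[0,0,0],[0,0,0],[0,0,0],[0,0,0],[0,0,0],[0,0,0],[0,0,0],[0,0,0],[0,0,0],[0,0,0]], travel=[[0.06,0,0.022],[0.14,0,0.04],[0.22,0,0.058],[0.3,0,0.076],[0.38,0.002,0.094],[0.46,0.003,0.112],[0.54,0.003,0.13],[0.62,0.003,0.147],[0.7,0.003,0.165],[0.78,0.003,0.182],[0.86,0.003,0.199],[0.9,0.003,0.207]], claw=[1,1,1,1,1,1,1,1,1,1,1,1])

```text
t: 7.42
eef_pos: [589.5, 304.3, 84.8]
tool_rot: [[-0.953, 0.223, -0.204], [0.219, 0.975, 0.043], [0.208, -0.004, -0.978]]
wrist_force: [1.8, -0.3, 0.5]
gripper_width: 15.5
```

```bash
python3 st.py
python3 - <<'E'
from h import *
Y=180+TY
for x,z,a in [(-115,9,0),(-122,17,-5),(-130,28,-10),(-138,39,-15),(-145,48,-20),(-142,60,-22),(-130,100,-22),(-110,130,-22)]: plan([(x,*tcplip(tray(x,0,z),Y,a))])
grab('wrist','w4.png')
E
```

```text
t 7.4167 lip world [469.3 331.5   6.9] lip tray [-104.8    0.2    6.9] yaw 167.1 pitch 3.0 F [ 1.8 -0.3  0.5] q [-37.  40.  12.  90. -18.  61.  60.] 15.496310111020957
-115 T [0.035, 0.001, 0.038] A [-0.002, 0.033, -0.004] rows>= 0.4 world [583. 306.  80.]
-122 T [0.039, 0.001, 0.061] A [-0.002, 0.089, -0.004] rows>= 1.1 world [582. 306.  77.]
-130 T [0.059, 0.001, 0.071] A [-0.001, 0.144, -0.004] rows>= 1.8 world [579. 307.  76.]
-138 T [0.086, 0.001, 0.085] A [-0.001, 0.2, -0.004] rows>= 2.5 world [575. 308.  75.]
-145 T [0.109, 0.001, 0.113] A [-0.001, 0.255, -0.004] rows>= 3.2 world [570. 309.  72.]
-142 T [0.095, 0.001, 0.063] A [-0.001, 0.277, -0.004] rows>= 3.5 world [574. 308.  79.]
-130 T [0.072, 0.0, -0.215] A [-0.001, 0.277, -0.004] rows>= 3.5 world [586. 305. 119.]
-110 T [-0.017, 0.0, -0.438] A [-0.001, 0.277, -0.004] rows>= 3.5 world [605. 301. 149.]
```

View pics/w4.png

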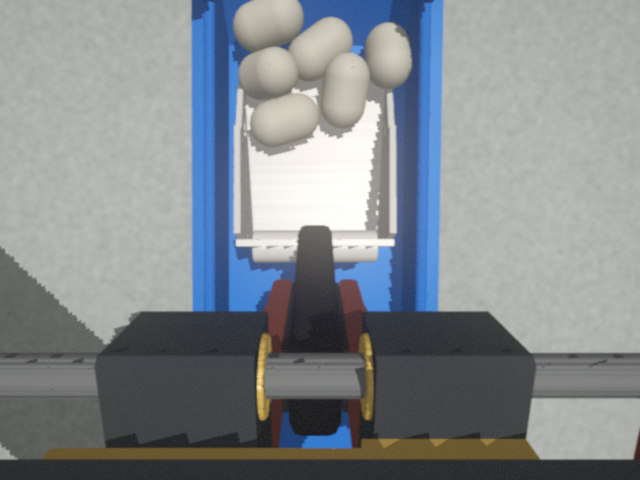

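Two chips are already in the pan at (285,118) and (345,90), and the other four are bunched against the ramp. Climbing the ramp while tilting back.

play_rows(angular=[[0,0.015,0],[0,0.033,0],[0,0.06,0],[0,0.09,0],[0,0.115,0],[0,0.145,0],[0,0.17,0],[0,0.2,0],[0,0.23,0],[0,0.255,0],[0,0.277,0],[0,0.277,0]], travel=[[0.025,0.001,0.02],[0.037,0.001,0.038],[0.038,0.001,0.05],[0.042,0.001,0.061],[0.05,0.001,0.066],[0.06,0.001,0.071],[0.073,0.001,0.078],[0.088,0.001,0.085],[0.1,0.001,0.1],[0.11,0.001,0.112],[0.105,0.001,0.09],[0.1,0.001,0.065]], claw=[1,1,1,1,1,1,1,1,1,1,1,1])

```text
t: 8.47
eef_pos: [573.0, 306.5, 75.7]
tool_rot: [[-0.775, 0.225, -0.591], [0.183, 0.974, 0.131], [0.605, -0.007, -0.796]]
wrist_force: [0.6, -0.8, -4.1]
gripper_width: 16.0
```

```bash
python3 st.py
python3 - <<'E'
from h import *
Y=180+TY
for x,z,a in [(-142,60,-22),(-130,100,-22),(-110,130,-22)]: plan([(x,*tcplip(tray(x,0,z),Y,a))])
grab('wrist','w5.png')
E
```

```text
t 8.4667 lip world [431.9 338.9  57.8] lip tray [-142.8   -0.8   57.8] yaw 166.9 pitch -22.3 F [ 0.6 -0.8 -4.1] q [-27.  53.   7.  75. -25.  86.  65.] 15.990740163349972
-142 T [0.008, 0.011, -0.018] A [-0.001, -0.003, -0.006] rows>= 0.1 world [574. 308.  79.]
-130 T [0.105, 0.01, -0.279] A [-0.001, -0.003, -0.006] rows>= 1.1 world [586. 305. 119.]
-110 T [0.12, 0.009, -0.519] A [-0.001, -0.003, -0.006] rows>= 1.9 world [605. 301. 149.]
```

View pics/w5.png

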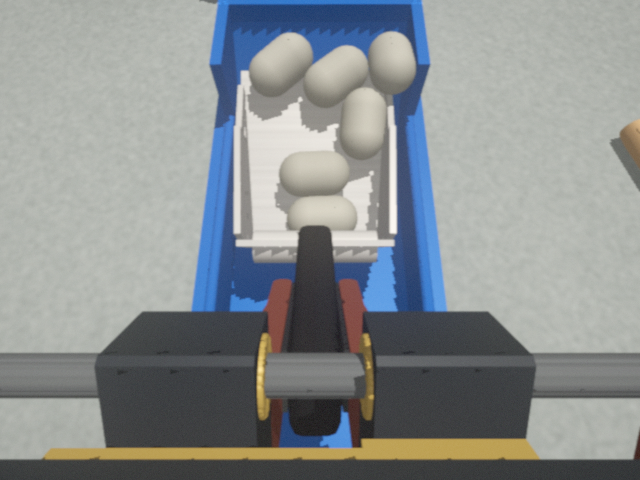

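Three chips are deep in the pan and three sit at the lip against the ramp: (280,65), (336,75) and (390,62), the last on the side wall. Pushing further up the ramp with more tilt.

Run:
```python
from h import *
Y=180+TY
for x,z,a in [(-150,59,-24),(-155,62,-27),(-157,66,-31),(-157,70,-34),(-150,74,-34)]: plan([(x,*tcplip(tray(x,0,z),Y,a))])
```

```text
-150 T [0.021, 0.006, 0.055] A [-0.0, 0.022, -0.005] rows>= 0.3 world [567. 310.  72.]
-155 T [0.026, 0.006, 0.097] A [-0.0, 0.055, -0.005] rows>= 0.7 world [562. 311.  68.]
-157 T [0.012, 0.007, 0.138] A [0.0, 0.1, -0.005] rows>= 1.3 world [561. 311.  62.]
-157 T [-0.001, 0.007, 0.159] A [0.0, 0.133, -0.005] rows>= 1.7 world [560. 311.  58.]
-150 T [-0.022, 0.007, 0.109] A [0.0, 0.133, -0.005] rows>= 1.7 world [567. 310.  62.]
```

play_rows(angular=[[0,0.022,0],[0,0.055,0],[0,0.08,0],[0,0.1,0],[0,0.133,0],[0,0.133,0],[0,0.1,0],[0,0.133,0],[0,0.1,0],[0,0.133,0],[0,0.133,0]], travel=[[0.021,0.006,0.055],[0.026,0.006,0.097],[0.019,0.006,0.118],[0.012,0.006,0.138],[0,0.006,0.159],[0,0.006,0.159],[0.012,0.006,0.138],[0,0.006,0.159],[0.012,0.006,0.138],[0,0.006,0.159],[0,0.006,0.159]], claw=[1,1,1,1,1,1,1,1,1,1,1])

```text
t: 9.43
eef_pos: [559.4, 310.7, 57.2]
tool_rot: [[-0.637, 0.225, -0.738], [0.152, 0.974, 0.166], [0.756, -0.006, -0.655]]
wrist_force: [-1.1, -1.3, -3.6]
gripper_width: 16.2
```

```bash
python3 st.py
python3 - <<'E'
from h import *
grab('wrist','w6.png')
E
```

```text
t 9.4333 lip world [417.8 343.4  69.4] lip tray [-157.6    0.5   69.4] yaw 166.8 pitch -34.1 F [-1.1 -1.3 -3.6] q [-24.  60.   5.  69. -29.  96.  65.] 16.2296408493419
```

View pics/w6.png

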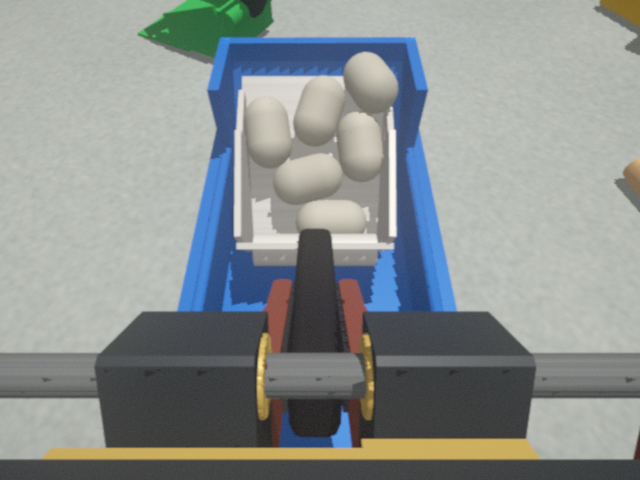

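All six chips are in the pan. The one at (370,82) may still be sitting on the side wall, so I'll roll slightly to drop it in, then lift.

play_rows(angular=[[-0.02,0,-0.005],[-0.05,0,-0.013],[-0.086,0,-0.023],[-0.086,0,-0.023],[-0.05,0.02,-0.013],[-0.086,0.02,-0.023],[-0.086,0.02,-0.023],[-0.04,0.02,-0.01],[0,0.02,0],[0,0.02,0]], travel=[[0.02,-0.015,-0.018],[0.04,-0.04,-0.035],[0.04,-0.07,-0.035],[0.04,-0.07,-0.035],[0.04,-0.04,-0.035],[0.04,-0.07,-0.035],[0.04,-0.07,-0.035],[0.04,-0.035,-0.035],[0.04,0,-0.035],[0.04,0,-0.035]], claw=[1,1,1,1,1,1,1,1,1,1])

```text
t: 10.32
eef_pos: [559.0, 315.2, 65.9]
tool_rot: [[-0.616, 0.219, -0.757], [0.142, 0.976, 0.166], [0.775, -0.005, -0.632]]
wrist_force: [-1.4, 2.2, -3.5]
gripper_width: 16.0
```

```bash
python3 st.py
python3 - <<'E'
from h import *
grab('wrist','w7.png')
Y=180+TY
plan([('up',*tcplip(tray(-140,0,120),Y,-34)),('up2',*tcplip(tray(-120,0,170),Y,-34))])
E
```

```text
t 10.3167 lip world [417.6 347.   82.3] lip tray [-158.6    4.    82.3] yaw 167.2 pitch -35.8 F [-1.4  2.2 -3.5] q [-24.  60.   4.  67. -29.  98.  65.] 15.987359257739246
up T [0.142, -0.017, -0.276] A [-0.0, -0.02, -0.003] rows>= 1.1 world [577. 307. 108.]
up2 T [0.164, -0.0, -0.319] A [0.0, 0.0, 0.0] rows>= 1.3 world [596. 303. 158.]
```

View pics/w7.png

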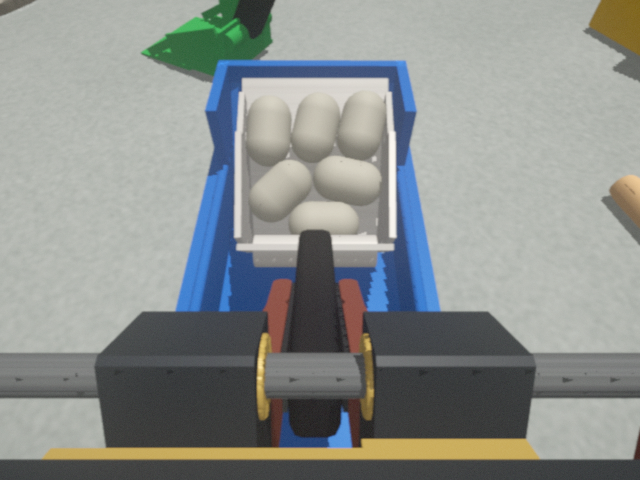

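All six chips lie flat in the pan, with nothing on the walls. Lifting and planning the carry.

Run:
```python
from h import *
Y=180+TY
a=tcplip(tray(-140,0,120),Y,-32);b=tcplip(tray(-110,0,195),Y,-32)
c=tcplip([626,-283,195],165,-32)
w=[('up',*a),('up2',*b)]
for k in range(1,6): w.append((k,b[0]+(c[0]-b[0])*k/5,c[1] if k>2 else b[1]))
plan(w)
```

```text
up T [0.167, -0.017, -0.299] A [-0.0, -0.042, -0.003] rows>= 1.2 world [577. 307. 113.]
up2 T [0.229, -0.0, -0.487] A [0.0, 0.0, 0.0] rows>= 1.9 world [606. 301. 188.]
1 T [-0.266, -0.762, -0.285] A [0.0, 0.0, 0.0] rows>= 3.1 world [638. 176. 188.]
2 T [-0.266, -0.762, -0.285] A [0.0, 0.0, 0.0] rows>= 3.1 world [670.  52. 188.]
3 T [-0.266, -0.762, -0.285] A [-0.02, -0.0, 0.018] rows>= 3.1 world [703. -72. 188.]
4 T [-0.287, -0.745, -0.308] A [0.0, 0.0, 0.0] rows>= 3.1 world [ 735. -196.  188.]
5 T [-0.287, -0.745, -0.308] A [0.0, 0.0, 0.0] rows>= 3.1 world [ 767. -321.  188.]
```

Run:
```python
from h import *
Y=180+TY
a=tcplip(tray(-140,0,120),Y,-32);b=tcplip(tray(-105,0,200),Y,-32)
c=tcplip([597,-300,200],90,-22)
w=[('up',*a),('up2',*b)]
for k,y,pt in [(1,155,-32),(2,138,-30),(3,122,-28),(4,106,-25),(5,90,-22)]: w.append((k,b[0]+(c[0]-b[0])*k/5,scoopR(y,pt)@toolR(15)))
plan(w)
```

```text
up T [0.167, -0.017, -0.299] A [-0.0, -0.042, -0.003] rows>= 1.2 world [577. 307. 113.]
up2 T [0.231, -0.0, -0.534] A [0.0, 0.0, 0.0] rows>= 2.1 world [611. 300. 193.]
1 T [-0.11, -0.973, -0.168] A [-0.101, -0.0, 0.094] rows>= 3.6 world [608. 151. 198.]
2 T [-0.25, -0.907, -0.317] A [-0.136, -0.022, 0.131] rows>= 3.6 world [606.   2. 203.]
3 T [-0.436, -0.75, -0.484] A [-0.124, -0.022, 0.128] rows>= 3.6 world [ 603. -147.  208.]
4 T [-0.585, -0.542, -0.592] A [-0.118, -0.033, 0.133] rows>= 3.6 world [ 600. -296.  213.]
5 T [-0.705, -0.292, -0.636] A [-0.111, -0.033, 0.139] rows>= 3.6 world [ 597. -445.  219.]
```

play_rows(angular=[[0,-0.01,0],[0,-0.03,0],[0,-0.04,0],[0,-0.04,0],[0,-0.04,0],[0,-0.04,0],[0,-0.04,0],[0,-0.04,0]], travel=[[0.03,-0.005,-0.06],[0.09,-0.015,-0.16],[0.16,-0.017,-0.3],[0.23,-0.017,-0.44],[0.3,-0.017,-0.58],[0.37,-0.017,-0.72],[0.4,-0.017,-0.79],[0.4,-0.017,-0.79]], claw=[1,1,1,1,1,1,1,1])

```text
t: 11.03
eef_pos: [613.5, 298.1, 190.0]
tool_rot: [[-0.666, 0.224, -0.711], [0.154, 0.975, 0.162], [0.729, -0.002, -0.684]]
wrist_force: [0.3, -0.1, -2.5]
gripper_width: 15.7
```

```bash
python3 st.py
```

```text
t 11.0333 lip world [471.5 330.7 196.5] lip tray [-1.024e+02 -1.000e-01  1.965e+02] yaw 167.0 pitch -31.8 F [ 0.3 -0.1 -2.5] q [-22.  55.   5.  58. -27. 108.  60.] 15.672314433559066
```

play_rows(angular=[[-0.01,-0.02,0.01],[-0.02,-0.05,0.025],[-0.04,-0.08,0.04],[-0.06,-0.1,0.06],[-0.085,-0.1,0.08],[-0.1,-0.1,0.094],[-0.1,-0.1,0.094]], travel=[[-0.015,-0.12,-0.03],[-0.035,-0.3,-0.06],[-0.055,-0.5,-0.1],[-0.075,-0.7,-0.13],[-0.1,-0.88,-0.16],[-0.11,-0.97,-0.18],[-0.11,-0.97,-0.18]], claw=[1,1,1,1,1,1,1])

```text
t: 11.62
eef_pos: [611.0, 142.7, 196.1]
tool_rot: [[-0.714, 0.435, -0.549], [0.338, 0.9, 0.274], [0.613, 0.01, -0.79]]
wrist_force: [-0.1, -0.4, -3.3]
gripper_width: 15.8
```

```bash
python3 st.py;python3 - <<'E'
from h import *
s=manip.observe();b=np.array(s['eef_pos'])
c=tcplip([597,-300,200],90,-20)
w=[]
for k,y,pt in [(1,138,-22),(2,122,-22),(3,106,-20),(4,90,-20)]: w.append((k,b+(c[0]-b)*k/4,scoopR(y,pt)@toolR(15)))
plan(w)
E
```

```text
t 11.6167 lip world [480.6 205.9 179.7] lip tray [ -66.4 -119.9  179.7] yaw 154.5 pitch -22.8 F [-0.1 -0.4 -3.3] q [-14.  44.  10.  75. -26.  95.  65.] 15.79830832005253
1 T [-0.286, -0.89, -0.292] A [-0.104, -0.01, 0.147] rows>= 3.5 world [607.  -4. 203.]
2 T [-0.481, -0.742, -0.42] A [-0.107, 0.0, 0.142] rows>= 3.5 world [ 604. -151.  210.]
3 T [-0.625, -0.538, -0.528] A [-0.105, -0.022, 0.144] rows>= 3.5 world [ 600. -297.  217.]
4 T [-0.738, -0.292, -0.573] A [-0.102, 0.0, 0.146] rows>= 3.5 world [ 597. -444.  224.]
```

play_rows(angular=[[-0.01,0,0.02],[-0.03,0,0.04],[-0.05,0,0.07],[-0.07,0,0.1],[-0.09,-0.01,0.13],[-0.104,-0.01,0.147],[-0.104,-0.01,0.147]], travel=[[-0.04,-0.12,-0.04],[-0.09,-0.3,-0.1],[-0.15,-0.5,-0.16],[-0.21,-0.68,-0.22],[-0.26,-0.82,-0.27],[-0.29,-0.89,-0.29],[-0.29,-0.89,-0.29]], claw=[1,1,1,1,1,1,1])

```text
t: 12.2
eef_pos: [607.3, -7.7, 201.7]
tool_rot: [[-0.589, 0.674, -0.446], [0.539, 0.739, 0.404], [0.602, -0.003, -0.799]]
wrist_force: [-0.1, 0.2, -3.9]
gripper_width: 16.0
```

play_rows(angular=[[-0.01,0,0.02],[-0.03,0,0.04],[-0.05,0,0.07],[-0.07,0,0.1],[-0.09,0,0.125],[-0.107,0,0.142],[-0.107,0,0.142]], travel=[[-0.06,-0.1,-0.06],[-0.15,-0.24,-0.14],[-0.25,-0.4,-0.22],[-0.35,-0.55,-0.31],[-0.43,-0.67,-0.38],[-0.48,-0.74,-0.42],[-0.48,-0.74,-0.42]], claw=[1,1,1,1,1,1,1])

```text
t: 12.78
eef_pos: [602.4, -156.8, 208.2]
tool_rot: [[-0.414, 0.854, -0.315], [0.684, 0.52, 0.511], [0.601, -0.004, -0.799]]
wrist_force: [0.3, -0.8, -4.3]
gripper_width: 15.9
```

```bash
python3 st.py;python3 - <<'E'
from h import *
s=manip.observe();b=np.array(s['eef_pos'])
c=tcplip([597,-300,200],90,-20)
w=[]
for k,y,pt in [(1,106,-20),(2,90,-20)]: w.append((k,b+(c[0]-b)*k/2,scoopR(y,pt)@toolR(15)))
plan(w)
E
```

```text
t 12.7833 lip world [527.1 -33.4 189.4] lip tray [  31.2 -343.3  189.4] yaw 121.3 pitch -21.9 F [ 0.3 -0.8 -4.3] q [  8.  43.  20.  78. -31.  95.  65.] 15.944341948338169
1 T [-0.616, -0.514, -0.525] A [-0.102, -0.021, 0.137] rows>= 3.4 world [ 600. -300.  216.]
2 T [-0.72, -0.281, -0.567] A [-0.102, 0.0, 0.146] rows>= 3.4 world [ 597. -444.  224.]
```

play_rows(angular=[[-0.01,0,0.02],[-0.03,0,0.04],[-0.05,0,0.07],[-0.07,-0.01,0.1],[-0.09,-0.02,0.125],[-0.1,-0.02,0.137],[-0.1,-0.02,0.137]], travel=[[-0.08,-0.07,-0.07],[-0.2,-0.17,-0.17],[-0.33,-0.28,-0.28],[-0.45,-0.38,-0.39],[-0.55,-0.46,-0.47],[-0.62,-0.51,-0.53],[-0.62,-0.51,-0.53]], claw=[1,1,1,1,1,1,1])

```text
t: 13.37
eef_pos: [600.3, -302.7, 215.8]
tool_rot: [[-0.223, 0.961, -0.161], [0.788, 0.275, 0.551], [0.574, -0.004, -0.819]]
wrist_force: [0.1, 0.3, -3.6]
gripper_width: 15.9
```

play_rows(angular=[[-0.01,0,0.02],[-0.03,0,0.04],[-0.05,0,0.07],[-0.07,0,0.1],[-0.09,0,0.13],[-0.1,0,0.146],[-0.1,0,0.146],[-0.1,0,0.146]], travel=[[-0.08,-0.03,-0.07],[-0.2,-0.08,-0.16],[-0.35,-0.13,-0.27],[-0.5,-0.19,-0.39],[-0.62,-0.24,-0.49],[-0.7,-0.28,-0.56],[-0.72,-0.28,-0.57],[-0.72,-0.28,-0.57]], claw=[1,1,1,1,1,1,1,1])

```text
t: 14.03
eef_pos: [598.7, -445.2, 222.9]
tool_rot: [[0.001, 1.0, -0.008], [0.818, 0.003, 0.575], [0.575, -0.007, -0.818]]
wrist_force: [0.1, 0.4, -3.9]
gripper_width: 15.8
```

```bash
python3 st.py;python3 - <<'E'
from h import *
for y,z,a in [(-300,170,0),(-298,150,15),(-296,140,30),(-294,135,45),(-292,135,60),(-290,135,68)]: plan([(a,*tcplip([597,y,z],90,a))])
im,cm=grab('top','t2.png');cv2.imwrite('pics/t2c.png',cv2.resize(im[130:330,280:560][:,:,::-1],None,fx=2.5,fy=2.5))
E
```

```text
t 14.0333 lip world [ 598.  -301.2  199.6] lip tray [ 158.9 -589.3  199.6] yaw 90.0 pitch -20.1 F [ 0.1  0.4 -3.9] q [ 31.  53.  27.  58. -42. 103.  55.] 15.803507736219736
0 T [0.169, -0.012, -0.032] A [-0.005, -0.223, 0.0] rows>= 2.8 world [ 597. -427.  241.]
15 T [0.344, -0.011, 0.006] A [-0.005, -0.39, 0.001] rows>= 4.9 world [ 597. -402.  252.]
30 T [0.57, -0.011, 0.055] A [-0.005, -0.557, 0.001] rows>= 7.0 world [ 597. -370.  265.]
45 T [0.811, -0.011, 0.142] A [-0.005, -0.723, 0.002] rows>= 9.1 world [ 597. -333.  275.]
60 T [1.048, -0.01, 0.265] A [-0.005, -0.89, 0.003] rows>= 11.2 world [ 597. -294.  281.]
68 T [1.165, -0.01, 0.357] A [-0.004, -0.979, 0.003] rows>= 12.3 world [ 597. -271.  280.]
```

View pics/t2c.png

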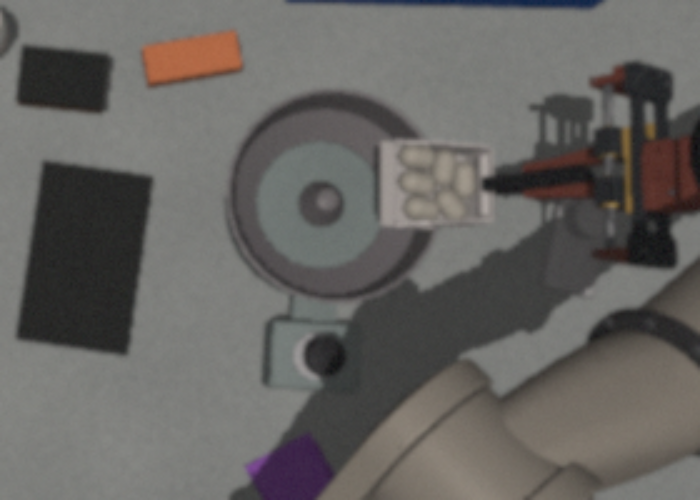

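All six chips are still in the pan, with the lip over the bowl at crop (380,182) and the bowl centre at about (334,196). Pouring slowly.

play_rows(angular=[[0,-0.05,0],[0,-0.11,0],[0,-0.17,0],[0,-0.223,0],[0,-0.28,0],[0,-0.335,0],[0,-0.39,0],[0,-0.445,0],[0,-0.5,0],[0,-0.557,0],[0,-0.61,0],[0,-0.65,0]], travel=[[0.04,-0.005,-0.01],[0.08,-0.01,-0.02],[0.125,-0.01,-0.03],[0.17,-0.01,-0.03],[0.225,-0.01,-0.02],[0.285,-0.01,-0.01],[0.344,-0.01,0.006],[0.42,-0.01,0.02],[0.495,-0.01,0.036],[0.57,-0.01,0.055],[0.65,-0.01,0.08],[0.71,-0.01,0.1]], claw=[1,1,1,1,1,1,1,1,1,1,1,1])

```text
t: 15.08
eef_pos: [599.7, -341.2, 271.3]
tool_rot: [[-0.015, 1.0, -0.001], [0.919, 0.013, -0.395], [-0.395, -0.006, -0.919]]
wrist_force: [0.1, 0.7, -3.1]
gripper_width: 16.0
```

```bash
python3 st.py;python3 - <<'E'
from h import *
for y,z,a in [(-293,138,50),(-292,138,60),(-290,138,68)]: plan([(a,*tcplip([597,y,z],90,a))])
E
```

```text
t 15.0833 lip world [ 598.1 -285.5  136.5] lip tray [ 155.5 -573.9  136.5] yaw 91.1 pitch 38.2 F [ 0.1  0.7 -3.1] q [-22.  31.  53.  96.  -4.  54.  27.] 15.985433220178106
50 T [0.103, -0.017, -0.117] A [0.001, -0.131, 0.009] rows>= 1.6 world [ 597. -320.  281.]
60 T [0.258, -0.014, -0.201] A [0.001, -0.242, 0.009] rows>= 3.0 world [ 597. -294.  284.]
68 T [0.398, -0.012, -0.253] A [0.002, -0.331, 0.009] rows>= 4.2 world [ 597. -271.  283.]
```

play_rows(angular=[[0,-0.04,0],[0,-0.09,0],[0,-0.13,0],[0,-0.17,0],[0,-0.21,0],[0,-0.242,0],[0,-0.29,0],[0,-0.33,0],[0,-0.33,0],[0,-0.33,0],[0,-0.33,0]], travel=[[0.03,-0.01,-0.04],[0.065,-0.015,-0.08],[0.103,-0.015,-0.117],[0.155,-0.015,-0.145],[0.205,-0.015,-0.175],[0.258,-0.014,-0.2],[0.33,-0.012,-0.23],[0.4,-0.012,-0.25],[0.4,-0.012,-0.25],[0.4,-0.012,-0.25],[0.4,-0.012,-0.25]], claw=[1,1,1,1,1,1,1,1,1,1,1])

```text
t: 16.0
eef_pos: [597.1, -270.3, 281.8]
tool_rot: [[-0.014, 1.0, 0.007], [0.605, 0.014, -0.796], [-0.796, -0.007, -0.605]]
wrist_force: [-0.3, -1.1, -1.0]
gripper_width: 16.3
```

```bash
python3 st.py
python3 - <<'E'
from h import *
im,cm=grab('wrist','w8.png');a=cv2.resize(im,(400,300))
im2,_=grab('scene','s8.png');b=cv2.resize(im2[150:330,130:370],(400,300),interpolation=cv2.INTER_CUBIC)
cv2.imwrite('pics/w8b.png',np.hstack([a,b])[:,:,::-1])
# chip-like pixels in the pan: print count of beige in both crops
for n,i in (('wrist',im),('scene',im2[150:330,130:370])):
    h=cv2.cvtColor(i,cv2.COLOR_RGB2HSV); m=cv2.inRange(h,(8,18,90),(35,110,255)); print(n,cv2.countNonZero(m),[ (np.round(cv2.minAreaRect(c)[0]).tolist(),cv2.contourArea(c)) for c in cv2.findContours(m,0,2)[0] if cv2.contourArea(c)>40][:12])
E
```

```text
t 16.0 lip world [ 596.3 -288.3  137.1] lip tray [ 154.4 -577.   137.1] yaw 91.8 pitch 67.8 F [-0.3 -1.1 -1. ] q [-51.  46.  71. 108.  12.  44.   1.] 16.252625314222364
wrist 40380 [([316.0, 428.0], 1126.0), ([582.0, 429.0], 6449.5), ([486.0, 288.0], 21691.0), ([173.0, 270.0], 15316.5)]
scene 3018 [([119.0, 118.0], 81.0), ([117.0, 108.0], 56.0), ([184.0, 29.0], 2669.5)]
```

The wrist load fell from 3.9 N to about 1 N, so the scoop is empty. Taking it back to the mat.

Run:
```python
from h import *
w=[('A1',np.array([597,-260,290.]),scoopR(98,34)@toolR(15)),('A2',np.array([597,-235,290.]),scoopR(107,0)@toolR(15)),('B',np.array([590,-130,255.]),scoopR(137,0)@toolR(15)),('C',*tcp([498,-13,70],165,0)),('D',*tcp([498,-13,5],165,0))]
plan(w)
```

```text
A1 T [0.01, 0.004, -0.094] A [-0.051, 0.375, -0.065] rows>= 4.8 world [ 597. -260.  290.]
A2 T [0.156, 0.023, -0.054] A [-0.004, 0.377, -0.101] rows>= 4.9 world [ 597. -235.  290.]
B T [0.599, 0.16, 0.402] A [0.086, -0.0, -0.322] rows>= 4.2 world [ 590. -130.  255.]
C T [0.329, 0.384, 0.872] A [0.081, 0.0, -0.301] rows>= 3.9 world [570. -32. 141.]
D T [-0.112, 0.0, 0.419] A [0.0, 0.0, 0.0] rows>= 1.6 world [570. -32.  76.]
```

play_rows(angular=[[-0.01,0.07,-0.01],[-0.02,0.14,-0.025],[-0.03,0.21,-0.04],[-0.04,0.28,-0.05],[-0.05,0.35,-0.06],[-0.05,0.375,-0.065],[-0.05,0.375,-0.065]], travel=[[0,0,-0.02],[0,0,-0.04],[0,0,-0.06],[0,0,-0.08],[0.01,0,-0.09],[0.01,0,-0.09],[0.01,0,-0.09]], claw=[1,1,1,1,1,1,1])

```text
t: 16.68
eef_pos: [594.5, -266.2, 293.2]
tool_rot: [[-0.121, 0.992, 0.047], [0.938, 0.13, -0.32], [-0.324, 0.005, -0.946]]
wrist_force: [-0.3, -0.4, -1.2]
gripper_width: 15.9
```

play_rows(angular=[[0,0.07,-0.02],[0,0.14,-0.04],[0,0.21,-0.06],[0,0.28,-0.08],[0,0.35,-0.095],[0,0.377,-0.1],[0,0.377,-0.1]], travel=[[0.03,0.005,-0.01],[0.06,0.01,-0.02],[0.09,0.015,-0.03],[0.12,0.02,-0.04],[0.15,0.023,-0.05],[0.156,0.023,-0.054],[0.156,0.023,-0.054]], claw=[1,1,1,1,1,1,1])

```text
t: 17.27
eef_pos: [593.4, -244.2, 292.0]
tool_rot: [[-0.266, 0.961, -0.075], [0.928, 0.277, 0.249], [0.26, -0.004, -0.966]]
wrist_force: [0.5, -1.4, -1.6]
gripper_width: 15.9
```

play_rows(angular=[[0.01,0,-0.04],[0.03,0,-0.1],[0.045,0,-0.17],[0.06,0,-0.24],[0.08,0,-0.3],[0.086,0,-0.32],[0.086,0,-0.32]], travel=[[0.08,0.02,0.05],[0.2,0.05,0.13],[0.32,0.085,0.21],[0.45,0.12,0.3],[0.55,0.15,0.37],[0.6,0.16,0.4],[0.6,0.16,0.4]], claw=[1,1,1,1,1,1,1])

```text
t: 17.85
eef_pos: [588.2, -135.2, 256.6]
tool_rot: [[-0.696, 0.692, -0.192], [0.669, 0.722, 0.18], [0.263, -0.003, -0.965]]
wrist_force: [0.9, 0.1, -2.0]
gripper_width: 16.0
```

```bash
python3 st.py
python3 - <<'E'
from h import *
plan([('C',*tcp([498,-13,60],165,0)),('D',*tcp([498,-13,4],165,0))])
E
```

```text
t 17.85 lip world [496.1 -47.1 185.7] lip tray [   4.  -363.5  185.7] yaw 136.2 pitch -0.2 F [ 0.9  0.1 -2. ] q [ -9.  29.  30.  89. -21.  80.  72.] 15.973780458012492
C T [0.326, 0.412, 0.953] A [0.082, -0.003, -0.31] rows>= 4.0 world [570. -32. 131.]
D T [-0.097, 0.0, 0.361] A [0.0, 0.0, 0.0] rows>= 1.3 world [570. -32.  75.]
```

play_rows(angular=[[0.01,0,-0.04],[0.03,0,-0.1],[0.045,0,-0.17],[0.06,0,-0.24],[0.075,0,-0.29],[0.082,0,-0.31],[0.082,0,-0.31]], travel=[[0.04,0.05,0.12],[0.1,0.13,0.3],[0.17,0.22,0.5],[0.24,0.31,0.7],[0.3,0.38,0.87],[0.326,0.41,0.95],[0.326,0.41,0.95]], claw=[1,1,1,1,1,1,1])

```text
t: 18.43
eef_pos: [568.2, -30.6, 129.9]
tool_rot: [[-0.931, 0.257, -0.258], [0.248, 0.966, 0.068], [0.266, -0.0, -0.964]]
wrist_force: [0.2, -0.3, -1.4]
gripper_width: 16.0
```

```bash
python3 st.py
python3 - <<'E'
from h import *
plan([('D',*tcp([498,-13,4],165,0))])
w,_=grab('wrist','w9.png');t,_=grab('top','t9.png');s,_=grab('scene','s9.png')
R=lambda i,w,h:cv2.resize(i,(w,h),interpolation=cv2.INTER_CUBIC)
m=np.vstack([np.hstack([R(w,400,300),R(t[155:290,360:540],400,300)]),np.hstack([R(t[140:290,150:350],400,300),R(s[190:325,140:320],400,300)])])
cv2.imwrite('pics/m9.png',m[:,:,::-1])
E
```

```text
t 18.4333 lip world [444.8   2.1  59.6] lip tray [ -56.9 -326.6   59.6] yaw 165.1 pitch -0.5 F [ 0.2 -0.3 -1.4] q [-16.  33.  21.  99. -16.  66.  87.] 16.017632870404586
D T [-0.108, -0.007, 0.347] A [-0.001, -0.005, 0.001] rows>= 1.3 world [570. -32.  75.]
```

View pics/m9.png

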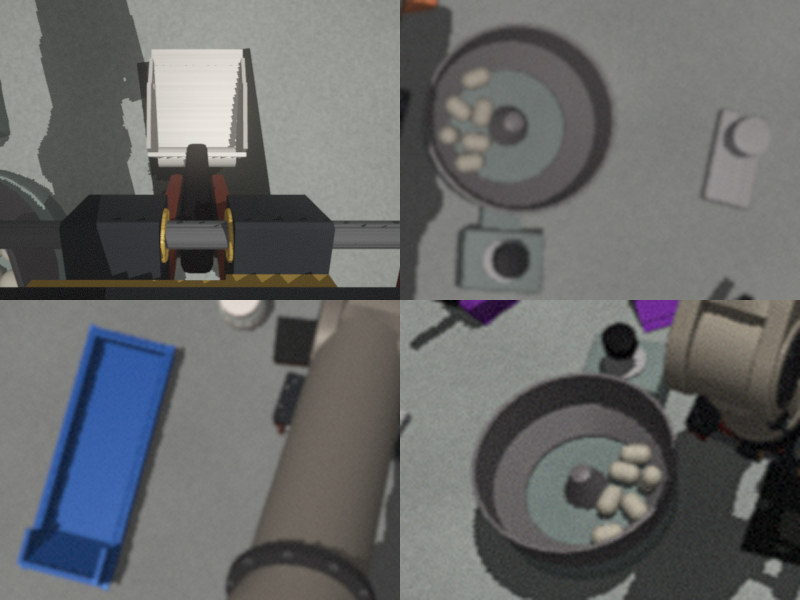

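All six chips are in the bowl, and the scoop and tray are empty. Setting the scoop down and releasing it.

play_rows(angular=[[0,-0.005,0],[0,-0.005,0],[0,-0.005,0],[0,-0.005,0],[0,-0.005,0],[0,-0.005,0],[0,-0.005,0]], travel=[[-0.03,-0.005,0.08],[-0.055,-0.007,0.18],[-0.08,-0.007,0.26],[-0.1,-0.007,0.32],[-0.108,-0.007,0.347],[-0.108,-0.007,0.35],[-0.108,-0.007,0.352]], claw=[1,1,1,1,1,1,1])

```text
t: 19.17
eef_pos: [572.5, -37.5, 78.5]
tool_rot: [[-0.933, 0.264, -0.243], [0.256, 0.964, 0.066], [0.252, -0.001, -0.968]]
wrist_force: [1.1, -0.5, -0.2]
gripper_width: 15.6
```

```bash
python3 st.py
```

```text
t 19.1667 lip world [450.4  -4.    6.2] lip tray [ -50.  -331.4    6.2] yaw 164.7 pitch 0.4 F [ 1.1 -0.5 -0.2] q [-15.  37.  20. 100. -17.  60.  89.] 15.562414263171542
```

play_rows(angular=[[0,0,0],[0,0,0],[0,0,0],[0,0,0],[0,0,0],[0,0,0],[0,0,0],[0,0,0],[0,0,0],[0,0,0],[0,0,0],[0,0,0]], travel=[[-0.003,0,0.01],[-0.005,0,0.018],[-0.005,0,0.02],[-0.005,0,0.02],[-0.005,0,0.02],[-0.005,0,0.02],[-0.005,0,0.02],[-0.005,0,0.02],[-0.005,0,0.02],[-0.005,0,0.02],[-0.005,0,0.02],[-0.005,0,0.02]], claw=[1,1,1,0,0,0,0,0,0,0,0,0])

```text
t: 20.17
eef_pos: [572.5, -37.5, 75.4]
tool_rot: [[-0.933, 0.264, -0.243], [0.256, 0.964, 0.066], [0.252, -0.001, -0.968]]
wrist_force: [1.1, 0.2, 0.1]
gripper_width: 72.3
```

play_rows(angular=[[0,0,0],[0,0,0],[0,0,0],[0,0,0],[0,0,0],[0,0,0],[0,0,0],[0,0,0]], travel=[[0,0,0],[0,0,-0.08],[0,0,-0.2],[0,0,-0.4],[0,0,-0.6],[0,0,-0.8],[0,0,-0.95],[0,0,-0.95]], claw=[0,0,0,0,0,0,0,0])

```text
t: 20.83
eef_pos: [610.7, -47.9, 219.2]
tool_rot: [[-0.935, 0.265, -0.234], [0.257, 0.964, 0.065], [0.243, 0.001, -0.97]]
wrist_force: [-0.1, -0.5, 1.0]
gripper_width: 87.4
```

```bash
python3 st.py
python3 - <<'E'
from h import *
im,cm=grab('wrist','w10.png'); g=cv2.cvtColor(im,cv2.COLOR_RGB2HSV)
m=cv2.inRange(g,(0,0,170),(180,60,255)); m[:, :200]=0; m[:,430:]=0; m[300:]=0
S=scoopR(164.7,0); o=np.array([450.4,-4,3])-S@[53,0,0]
for p in [(53,42,2),(53,-42,2),(-48,37,42),(-48,-37,42)]: print(p,proj(cm,o+S@p).round())
c=max(cv2.findContours(cv2.morphologyEx(m,cv2.MORPH_OPEN,np.ones((5,5))),0,2)[0],key=cv2.contourArea)
print(cv2.boundingRect(c),cv2.approxPolyDP(cv2.convexHull(c),5,True)[:,0].tolist())
K=np.array([429.5,-266,103.])
# jaws along y; tool down, knob: TCP 11 below grasp point
def kt(z,yaw): 
    return Rz(yaw)@np.diag([1,-1,-1.])
for yaw in (165,150,135,120,90): plan([(yaw,np.array([429.5,-266,220.]),kt(0,yaw))])
E
```

```text
t 20.8333 lip world [489.2 -14.5 145.7] lip tray [  -9.8 -333.2  145.7] yaw 164.6 pitch 0.9 F [-0.1 -0.5  1. ] q [-15.  31.  23.  89. -14.  76.  86.] 87.4015631035619
(53, 42, 2) [268.  92.]
(53, -42, 2) [361.  92.]
(-48, 37, 42) [269. 198.]
(-48, -37, 42) [360. 198.]
(220, 0, 210, 283) [[220, 0], [429, 0], [427, 281], [418, 282], [241, 80]]
165 T [0.752, -1.722, 0.167] A [0.001, -0.158, -0.004] rows>= 6.8 world [ 430. -266.  220.]
150 T [0.752, -1.722, 0.167] A [-0.02, -0.158, 0.162] rows>= 6.8 world [ 430. -266.  220.]
135 T [0.752, -1.722, 0.167] A [-0.041, -0.155, 0.328] rows>= 6.8 world [ 430. -266.  220.]
120 T [0.752, -1.722, 0.167] A [-0.062, -0.15, 0.493] rows>= 6.8 world [ 430. -266.  220.]
90 T [0.752, -1.722, 0.167] A [-0.103, -0.135, 0.825] rows>= 10.6 world [ 430. -266.  220.]
```

play_rows(angular=[[0,-0.03,0],[0,-0.06,0],[0,-0.09,0],[0,-0.12,0],[0,-0.15,0],[0,-0.16,-0.05],[0,-0.16,-0.08],[0,-0.16,-0.08]], travel=[[0.06,-0.15,0.01],[0.15,-0.35,0.03],[0.25,-0.55,0.05],[0.33,-0.75,0.07],[0.4,-0.92,0.08],[0.4,-0.92,0.08],[0.4,-0.92,0.08],[0.4,-0.92,0.08]], claw=[0,0,0,0,0,0,0,0])

```text
t: 21.55
eef_pos: [512.2, -164.8, 219.3]
tool_rot: [[-0.99, 0.143, 0.005], [0.143, 0.99, 0.016], [-0.003, 0.016, -1.0]]
wrist_force: [-0.1, 0.8, -0.5]
gripper_width: 88.0
```

```bash
python3 st.py
python3 - <<'E'
from h import *
plan([('k',np.array([429.5,-266,200.]),Rz(176)@np.diag([1,-1,-1.]))])
im=cv2.imread('pics/w10.png'); g=cv2.cvtColor(im,cv2.COLOR_BGR2GRAY)
m=(g>225).astype(np.uint8)*255; m[300:]=0
for c in sorted(cv2.findContours(m,0,2)[0],key=cv2.contourArea)[::-1][:3]: print(cv2.boundingRect(c),cv2.contourArea(c))
E
```

```text
t 21.55 lip world [ 409.5 -148.3  117.2] lip tray [ -58.5 -481.1  117.2] yaw 171.5 pitch 15.2 F [-0.1  0.8 -0.5] q [ -9.  16.  25. 110.  -9.  56. 102.] 87.95798664320891
k T [0.45, -0.748, 0.116] A [0.01, 0.002, -0.047] rows>= 3.2 world [ 430. -266.  200.]
(269, 94, 92, 106) 7675.0
(325, 195, 35, 8) 132.5
(344, 201, 6, 2) 4.5
```

A numeric check has the scoop pan at 269–361 × 94–200 px against a predicted 268–361 × 92–198, so it's upright on the mat. Moving over the knob.

play_rows(angular=[[0,0,-0.01],[0,0,-0.02],[0.01,0,-0.03],[0.01,0,-0.045],[0.01,0,-0.047],[0.01,0,-0.047],[0.01,0,-0.047]], travel=[[0.06,-0.1,0.02],[0.16,-0.26,0.04],[0.28,-0.46,0.07],[0.39,-0.65,0.1],[0.45,-0.75,0.116],[0.45,-0.75,0.116],[0.45,-0.75,0.116]], claw=[0,0,0,0,0,0,0])

```text
t: 22.13
eef_pos: [429.0, -266.2, 199.5]
tool_rot: [[-0.997, 0.073, 0.002], [0.073, 0.997, 0.0], [-0.002, 0.001, -1.0]]
wrist_force: [0.3, 0.3, -0.2]
gripper_width: 88.1
```

```bash
python3 st.py
python3 - <<'E'
from h import *
im,cm=grab('wrist','w11.png')
u,v=proj(cm,[429.5,-266,115]);print(u,v)
g=im.max(axis=2); m=(g<50).astype(np.uint8)*255
for c in sorted(cv2.findContours(m,0,2)[0],key=cv2.contourArea)[::-1][:6]:
    (a,b),r=cv2.minEnclosingCircle(c); print(cv2.boundingRect(c),cv2.contourArea(c),(round(a),round(b),round(r)),onz(cm,a,b,115).round(1))
u,v=int(u),int(v)
print(g[max(0,v-60):v+61:12,u-72:u+73:12])
plan([('k',np.array([429.5,-266,92.]),Rz(176)@np.diag([1,-1,-1.]))])
E
```

```text
t 22.1333 lip world [ 325.2 -258.6   97.4] lip tray [-116.7 -607.2   97.4] yaw 175.8 pitch 15.1 F [ 0.3  0.3 -0.2] q [  1.  14.  28. 116.  -8.  52. 119.] 88.11033774009469
315.093291221749 255.60916964117888
(0, 327, 640, 153) 19822.0 (320, 403, 328) [ 529.3 -270.3  115. ]
(524, 335, 116, 112) 3527.0 (579, 404, 69) [ 542.3 -101.4  115. ]
(153, 284, 56, 69) 1830.5 (180, 318, 42) [ 463.  -352.4  115. ]
(280, 215, 50, 69) 1295.5 (312, 248, 35) [ 424.9 -267.7  115. ]
(426, 324, 52, 29) 695.5 (452, 340, 27) [ 490.8 -184.7  115. ]
(157, 399, 10, 12) 59.5 (162, 404, 7) [ 523.  -373.1  115. ]
[[ 94 102 103 106 106 108 184 190 189 191 195 193 199]
 [103 103 104 105 124 127 221 222 193 191 193 196 199]
 [106 103 104 115 113  47  55  57 216 191 189 193 191]
 [110 100 102 120  52  54  91  96  78 190 190 193 193]
 [115 103 101  85  48  46  83  84  87 130 117 191 192]
 [117 106 102  65  45  70  67  63  55 110 111 190 194]
 [112 101 102 108  42  50  53  57  47 112 110 188 191]
 [110  98  97 163 161  45  46  49  98 166 181 187 198]
 [108 112 115 189 176 177 101 103 103 194 195 194 195]
 [109 109 110  95 167 104  97 103 102 109 136 195 187]
 [112  88  92 105 105  95  82  85 101 105 187 121 184]]
k T [0.005, -0.005, 0.718] A [0.0, 0.002, -0.0] rows>= 2.6 world [ 430. -266.   92.]
```

play_rows(angular=[[0,0,0],[0,0,0],[0,0,0],[0,0,0],[0,0,0],[0,0,0],[0,0,0],[0,0,0],[0,0,0],[0,0,0],[0,0,0],[0,0,0]], travel=[[0.02,-0.01,0.15],[0.02,-0.01,0.35],[0.02,-0.01,0.55],[0.02,-0.01,0.68],[0.02,-0.01,0.718],[0.02,-0.01,0.718],[0.02,-0.01,0.718],[0.02,-0.01,0.718],[0.02,-0.01,0.718],[0.02,-0.01,0.718],[0.02,-0.01,0.718],[0.02,-0.01,0.718]], claw=[0,0,0,0,0,1,1,1,1,1,1,1])

```text
t: 23.18
eef_pos: [427.5, -266.7, 92.4]
tool_rot: [[-0.998, 0.07, 0.004], [0.07, 0.998, 0.0], [-0.004, 0.001, -1.0]]
wrist_force: [-0.5, -0.7, -0.1]
gripper_width: 44.7
```

play_rows(angular=[[0,0,0],[0,0,0],[0,0,0],[0,0,0],[0,0,0]], travel=[[0,0,0],[0,0,0],[0,0,0],[0,0,0],[0,0,0]], claw=[1,1,1,1,1])

```text
t: 23.6
eef_pos: [427.5, -267.2, 92.5]
tool_rot: [[-0.997, 0.071, 0.004], [0.071, 0.997, -0.0], [-0.004, -0.0, -1.0]]
wrist_force: [-0.4, -3.8, -2.4]
gripper_width: 41.2
```

play_rows(angular=[[0,0,0],[0,0,0],[0,0,0],[0,0,0],[0,0,0],[0,0,0],[0,0,0],[0,0,0],[0,0,0],[0,0,0],[0,0,0],[0,0,0]], travel=[[0,0,-0.03],[0,0,-0.07],[0,0,-0.11],[0,0,-0.15],[0,0,-0.165],[0,0,-0.168],[0,0,-0.168],[0,0,-0.168],[0,0,-0.168],[0,0,-0.168],[0,0,-0.168],[0,0,-0.168]], claw=[1,1,1,1,1,1,1,1,1,1,1,1])

```text
t: 24.6
eef_pos: [427.4, -267.2, 117.6]
tool_rot: [[-0.998, 0.07, 0.004], [0.07, 0.998, -0.001], [-0.004, -0.0, -1.0]]
wrist_force: [3.5, -5.0, -10.2]
gripper_width: 41.4
```

play_rows(angular=[[0,0,0],[0,0,0],[0,0,0],[0,0,0],[0,0,0],[0,0,0]], travel=[[0,0,-0.007],[0,0,-0.007],[0,0,-0.007],[0,0,-0.007],[0,0,-0.007],[0,0,-0.007]], claw=[1,1,1,1,1,1])

```text
t: 25.1
eef_pos: [427.3, -267.2, 117.7]
tool_rot: [[-0.998, 0.07, 0.004], [0.07, 0.998, -0.002], [-0.004, -0.001, -1.0]]
wrist_force: [5.6, -7.5, -20.5]
gripper_width: 41.3
```

The knob is at its stop: force rose from 10 N to 20 N with no further travel. Letting go.

play_rows(angular=[[0,0,0],[0,0,0],[0,0,0],[0,0,0],[0,0,0],[0,0,0],[0,0,0],[0,0,0],[0,0,0],[0,0,0]], travel=[[0,0,0],[0,0,0],[0,0,0],[0,0,0],[0,0,0],[0,0,0],[0,0,0],[0,0,0],[0,0,0],[0,0,0]], claw=[0,0,0,0,0,0,0,0,0,0])

```text
t: 25.93
eef_pos: [427.3, -267.2, 117.7]
tool_rot: [[-0.998, 0.07, 0.004], [0.07, 0.998, -0.002], [-0.004, -0.001, -1.0]]
wrist_force: [0.1, 0.4, 1.1]
gripper_width: 87.7
```

play_rows(angular=[[0,0,0],[0,0,0],[0,0,0],[0,0,0],[0,0,0],[0,0,0],[0,0,0]], travel=[[0,0,-0.1],[0,0,-0.3],[0,0,-0.5],[0,0,-0.7],[0,0,-0.75],[0,0,-0.75],[0,0,-0.75]], claw=[0,0,0,0,0,0,0])

```text
t: 26.52
eef_pos: [426.8, -266.7, 229.8]
tool_rot: [[-0.998, 0.07, 0.004], [0.07, 0.998, -0.001], [-0.004, -0.001, -1.0]]
wrist_force: [-0.4, 0.1, -0.3]
gripper_width: 87.7
```

Run:
```python
from h import *
s=manip.observe();print(s['t'],s['eef_pos'],s['wrist_force'],s['gripper_width'])
im,cm=grab('scene','s12.png')
# knob head (black) near its rest place, and scoop vs the mat, chips in the bowl
for z in (115,140): print('head top at',z,proj(cm,[427,-267,z]).round())
g=im.max(axis=2); m=((g<40)*255).astype(np.uint8)
u,v=proj(cm,[427,-267,103]).astype(int); r=np.zeros_like(m); r[v-25:v+25,u-25:u+25]=m[v-25:v+25,u-25:u+25]
o=cv2.imread('pics/scene0.png').max(axis=2); m0=((o<40)*255).astype(np.uint8); r0=np.zeros_like(m0); r0[v-25:v+25,u-25:u+25]=m0[v-25:v+25,u-25:u+25]
print('dark bbox now',cv2.boundingRect(r),'start',cv2.boundingRect(r0))
h=cv2.cvtColor(im,cv2.COLOR_RGB2HSV); c=cv2.inRange(h,(8,18,100),(35,110,255)); b=np.zeros_like(c); b[215:320,165:275]=c[215:320,165:275]
print('bowl chips px',[(np.round(cv2.minAreaRect(k)[0]).tolist(),cv2.contourArea(k)) for k in cv2.findContours(b,0,2)[0] if cv2.contourArea(k)>15])
S=scoopR(164.7,0);oo=np.array([450.4,-4,3])-S@[53,0,0]
print('scoop exp',[proj(cm,oo+S@np.array(p)).round().tolist() for p in [(53,42,2),(53,-42,2),(-48,37,42),(-48,-37,42)]])
w=((im.min(axis=2)>130)*255).astype(np.uint8); q=np.zeros_like(w); q[225:300,295:360]=w[225:300,295:360]
k=max(cv2.findContours(q,0,2)[0],key=cv2.contourArea);print('scoop seen',cv2.boundingRect(k),cv2.approxPolyDP(cv2.convexHull(k),2,True)[:,0].tolist())
```

```text
26.5167 [ 426.79668712 -266.6924258   229.78987485] [-0.40282249  0.10682612 -0.2884519 ] 87.67846280754111
head top at 115 [238. 206.]
head top at 140 [237. 200.]
dark bbox now (214, 183, 38, 50) start (214, 201, 33, 32)
bowl chips px [([233.0, 294.0], 69.5), ([240.0, 281.0], 167.0), ([246.0, 262.0], 205.5)]
scoop exp [[321.0, 242.0], [349.0, 252.0], [307.0, 265.0], [333.0, 275.0]]
scoop seen (295, 225, 65, 66) [[359, 225], [359, 245], [295, 290], [295, 225]]
```

Run:
```python
from h import *
im,cm=grab('wrist','w12.png'); g=im.max(axis=2)
for z in (115,140): 
    a,b=proj(cm,[427,-246,z]),proj(cm,[427,-288,z]);print(z,'expected width',abs(a-b).max().round(1),((a+b)/2).round())
c=proj(cm,[427,-267,115]).astype(int); m=(g<62).astype(np.uint8)*255
r=g[c[1]-4:c[1]+16:4, c[0]-50:c[0]+51:4]; print(r)
```

```text
115 expected width 63.2 [314. 244.]
140 expected width 69.2 [314. 254.]
[[103 102 103 103 101  58  51  51  65  71  76  76  78  81  83  82  80  78
   86  84  79 109 115 186 188 190]
 [103 102 103 103 101  48  49  46  62  71  69  74  75  74  72  53  55  54
   57  58  65 110 111 187 188 190]
 [101 104 100 101 100  61  47  48  69  70  67  73  76  76  49  53  52  54
   56  55  80 110 112 187 186 188]
 [102  99 101 103 105  82  45  44  46  59  50  55  52  48  49  52  53  55
   55  54  95 111 114 186 187 188]
 [ 99 100 103 105 145 100  45  46  46  47  52  47  52  50  54  50  53  54
   53  57 109 108 111 185 185 187]]
```

The knob is 62 px wide (63 expected at rest, 69 if up), so it's back down. Handing in.

```bash
python3 -c "
from plant import manip
s=manip.observe();print(s['t'],s['wrist_force']);print(manip.finish_job())"
```

```text
26.6167 [-0.00341095 -0.11401966 -0.47961389]
the job is handed in; nothing more can be done
None
```

The job is handed in at about 26.6 s on the robot's clock, with every step done; no verdict was reported.

- **Chips:** One push against the tray's ramp got all six into the scoop, and I poured them into the bowl. The camera pictures after the pour show six chips in the bowl and nothing in the tray or the scoop.
- **Scoop:** It stands upright on its mat, let go. After I backed away, its outline in the wrist camera matched the expected position within about 2 px.
- **Knob:** I pulled it up 25 mm to its stop, where the force rose from 10 to 20 N with no further travel. I held it about 1 s and let go. Afterwards its head measured 62 px wide, against 63 expected at rest and 69 if still up.
- **Arm:** It ended clear of everything, with the gripper open and almost no force on it.

Some last checks were inconclusive:
- **Last scene picture:** The gripper hid the knob, and the colour mask for the scoop merged with the background. I relied on the wrist camera for both.
- **Chips at the end:** In that picture the chips appeared as three merged patches, so the count of six comes from the picture just after the pour.
- **Bystanders:** I did not measure them again at the end.

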